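Decant ferrite cores through the filling funnel into a jar

ROBOT

A 7-joint arm with a two-finger parallel gripper is mounted at the origin on a cart in front of the work surface, level with it; the furniture and walls round the work are solid. World frame = base frame: x ahead of the robot, y to its left, z up, the work surface at z = 0. Lengths are in m, angles in rad, forces in N, time in s.
With the tool pointing down it reaches from about 0.4 to 0.85 m from the base axis. Payload 4.5 kg.
Tool frame: the origin (TCP) lies midway between the tips of the shut fingers; the grasp point (between the pads) lies 19 mm behind it; z points along the fingers, y is the line along which they close (so a half turn about z gives the same grasp; the last joint's range is limited). The gripper opens to 88 mm and grips with 3 to 60 N. Pads are 18 mm wide; open, the fingers measure 123 mm over their backs; the gripper's body (75 mm by 187 mm) begins 45 mm behind the grasp point.
Start: joints at [1.217, 0.689, -0.195, 1.565, 0.157, 0.902, -0.215], TCP at [0.236, -0.579, 0.239] pointing down, gripper open.
Joint ranges: [-3.01, 3.01], [-0.46, 2.08], [-1.47, 1.51], [0.13, 2.56], [-1, 4.14], [0.04, 2.09], [-2.66, 2.66]. Speed limits (rad/s): [2.57, 2.57, 3.14, 3.14, 3.14, 3.14, 3.14].

INTERFACE

Orientations are given as a unit quaternion [x, y, z, w].
In Python, from cell import bot gives the robot as it stands.
- The arm moves only by the shell command python3 inch.py 'ROWS' [OPENING]. ROWS is rows parted by semicolons, their numbers by spaces, 1 to 10 of them, each of 6 numbers: dx, dy, dz in m, then a rotation vector rx, ry, rz in rad; each row shifts and turns the commanded pose from where the row before left it, along the tool's axes as they then stand; what a row does not reach is not made up. A row lasts 1/12 s, in which the tool goes at most 0.0417 m and 0.125 rad, less where a joint would pass 70% of its speed; a pose out of reach is approached as far as the arm can. OPENING is the finger opening in m, set as the command begins (- or left out keeps the last). The fingers move at their own pace and stop on an object; the grip force is fixed at half the most. Time passes only in rows, so rows that do not move let the fingers close. It prints the time, the measured TCP pose, the force, the opening and the grip force at its end.
- bot.get_obs(): the state, without advancing time (a new reading comes with each control period).
- bot.snapshot(name): name is "scene" or "top" or "wrist"; returns a dict with "img" (480x640x3 uint8, blue, green, red), "camera_matrix" (3x3 intrinsics, pixels), "xyz" and "rotation" of the camera in the world; the wrist camera has in their place "T_tool_cam" (4x4, takes a point from camera to tool coordinates, whose origin is the TCP and whose axes are the flange's). Camera axes: x right, y down, z forward; pixel columns grow to the right and rows downward; lengths in m; the calibration is good to about 2 mm. A picture is of the moment at which its call begins: read the wrist's pose just before it. There is no depth.
- bot.finish_job(): hands the job in; it is judged then, once.
The state is a dict: "time_s": time; "joint_positions": joint angles; "joint_velocities": joint speeds; "tau": joint torques, N m; "eef_pos": TCP position; "tcp_rot": TCP orientation; "contact_force": force on the tool from outside, world axes, zero at the start; "ft_torque": the same for the moment, N m; "width": finger opening in m; "gripper_force": force on a finger pad.
Only numpy, scipy, OpenCV 4.12 (cv2) and the standard library are available. Lean on these libraries where they do the work, as an engineer would, in place of code of your own. Each camera call takes 0.05 s, during which the arm holds its last target. There are 200 camera calls.

TASK

Stand the empty steel jar fully home in the fence of the filling stand, upright under the funnel's spout, and let go of it. Then tip the scoop over the funnel so that all six ferrite cores run through it into the jar, and set the empty scoop back down flat on the bench. Leave the jar where it stands and do not shift the solder spool, the yellow tin or the white box.

Things in the scene. Friction and masses are not known exactly. Their poses are not given: they have to be found in the camera images.
- stand: Fixed filling stand: grey base plate 8 mm thick, 100 mm wide (y), from x -80 to +100 mm; a round column at x +82 mm, up to 168 mm, carries a wide steel funnel above the plate. Origin: on the bench, on the funnel's axis; +x points to the column, so the open front is at -x; z up. An upright gripper strikes the funnel when it brings the jar under the spout: lean it back to -x.
- jar_place (a point): Point on top of the stand's base plate (8 mm above the bench) on the funnel's axis, where the middle of the jar's underside belongs; axes as the stand. A U-shaped steel fence, 12 mm high, inner radius 34 mm round this point, stands on the plate; it is open to -x with flared lead-ins that end at x -45 mm.
- funnel_mouth (a point): Centre of the funnel's upper rim, 183 mm above the bench, 136 mm across; axes as the stand. The cone narrows down to 50 mm at 120 mm above the bench; from there the spout (50 mm outside, 45 mm inside) runs down to 105 mm above the bench, 12 mm above the rim of a jar that stands home.
- jar: Loose, empty steel jar with a black handle, open at the top: 64 mm across, 85 mm high, wall 3 mm, about 0.14 kg. Origin: centre of the underside, z up. It has one strap handle, on its -x side.
- jar_grip (a point): Middle of the jar's handle, 68 mm from the jar's axis (x -68, z +46 mm of the jar); axes as the jar. The handle is an upright bar 14 mm wide (along y) and 12 mm thick, from 17 to 73 mm above the underside, joined to the jar at both ends by 9 mm bars. Grip it across the 14 mm.
- scoop: Loose sheet steel scoop on the bench, about 0.16 kg. Origin: centre of the pan's underside; x points from the handle to the open lip, z up. Pan x -55 to +55 mm, 74 mm wide at the back, 70 mm at the lip, floor 2.5 mm thick; walls 36 mm high at the back, 22 mm at the lip; the floor's last 35 mm rise 8 mm to the lip.
- scoop_lip (a point): middle of the scoop's pouring lip, at x +57, z +10.5 mm of the scoop; axes as the scoop
- scoop_grip (a point): Middle of the scoop's handle, at x -82, z +63 mm of the scoop; axes as the scoop. The black flat-sided handle, 14 mm wide (along y) and 18 mm deep, rises backward from the back wall at 55 degrees, from x -62, z 35 mm to x -105, z 96 mm. Grip it across the 14 mm. A microscope 450 mm tall stands beyond the scoop (its nearest parts at about x 0.50, y 0.1 to 0.3 m): pass it on the near side.
- core_1: one of six like ferrite sleeve cores (dark grey cylinders, 17 mm across, 20 mm long, 20 g) that lie in the scoop's pan; origin: its centre, x along its axis
- core_2: one of six like ferrite sleeve cores (dark grey cylinders, 17 mm across, 20 mm long, 20 g) that lie in the scoop's pan; origin: its centre, x along its axis
- core_3: one of six like ferrite sleeve cores (dark grey cylinders, 17 mm across, 20 mm long, 20 g) that lie in the scoop's pan; origin: its centre, x along its axis
- core_4: one of six like ferrite sleeve cores (dark grey cylinders, 17 mm across, 20 mm long, 20 g) that lie in the scoop's pan; origin: its centre, x along its axis
- core_5: one of six like ferrite sleeve cores (dark grey cylinders, 17 mm across, 20 mm long, 20 g) that lie in the scoop's pan; origin: its centre, x along its axis
- core_6: one of six like ferrite sleeve cores (dark grey cylinders, 17 mm across, 20 mm long, 20 g) that lie in the scoop's pan; origin: its centre, x along its axis
- solder_spool: bystander: solder spool standing on its flange, 58 mm across, 40 mm high; origin: centre of the underside
- yellow_tin: bystander: flat round yellow tin, 53 mm across, 20 mm high; origin: centre of the underside
- white_box: bystander: small white plastic box, 76 x 37 x 26 mm; origin: centre of the underside

How it is judged:
By the outcome, as a careful person would: the job done as asked, in the order asked, and still so for the second after the job is handed in, with the robot touching nothing.
It also fails if it takes over 72 s, if anything falls off the work surface, if the arm or the gripper's body presses on something with over 40 N, if the wrist force passes 120 N, or if a joint passes its speed limit or range.

## Working session

There is one attempt and no reset: what is moved stays moved. The work goes in short steps, Python scripts to look and compute and a shell command to move; the robot and the scene stay as the last step left them, time stands still between calls to the robot, and variables do not carry over. Pictures are saved under pics/ and viewed, at most 10 in all, crops included, and the job is handed in when it is done.

```bash
ls; mkdir -p pics; cat > h.py <<'E'
import numpy as np,cv2,json
from scipy.spatial.transform import Rotation as R
from cell import bot
E
python3 - <<'E'
from h import *
o=bot.get_obs();print(o)
d={}
for n in("scene","top"):
    s=bot.snapshot(n);cv2.imwrite(f"pics/{n}0.png",s["img"])
    d[n]={k:np.array(v).tolist() for k,v in s.items() if k!="img"};print(n,d[n])
json.dump(d,open("cal.json","w"))
s=bot.snapshot("wrist");print(s["T_tool_cam"],s["camera_matrix"])
E
```

```text
cell.py
inch.py
pics
{'time_s': 0.0, 'joint_positions': array([ 1.21678932,  0.68997313, -0.19452437,  1.56636122,  0.15730516,
        0.90249602, -0.21511596]), 'joint_velocities': array([-6.16383978e-05, -1.30549619e-04, -1.45310192e-03, -3.36051642e-04,
       -9.53300721e-04,  6.63309580e-05, -7.55745834e-04]), 'tau': array([-1.52253713e-03, -5.27580464e+01, -1.26684833e+00, -1.53432852e+01,
       -5.25299914e-02,  6.56072560e-03,  1.45280005e-04]), 'eef_pos': array([ 0.23606427, -0.57801115,  0.23791249]), 'tcp_rot': array([ 9.81251247e-01,  1.92730742e-01, -2.42560578e-04, -8.89845773e-04]), 'contact_force': array([ 0.91128866, -0.93944001, -0.37719144]), 'ft_torque': array([-0.01167999,  0.02092071, -0.00038155]), 'gripper_force': 0.0, 'width': 0.0882211172158242}
scene {'camera_matrix': [[474.8875919168871, 0.0, 326.3758470707832], [0.0, 474.8875919168871, 247.45340145866845], [0.0, 0.0, 1.0]], 'xyz': [0.08928462739487769, 0.6276964170319642, 0.8693907741957211], 'rotation': [-0.30824081812524534, 0.8746528650591522, -0.3507994741191889, 0.13003727405246723]}
top {'camera_matrix': [[510.4651573369666, 0.0, 327.4879043350566], [0.0, 510.4651573369666, 230.37210974354667], [0.0, 0.0, 1.0]], 'xyz': [0.43921814164443046, 0.06290086980163553, 1.263176270211833], 'rotation': [0.7101045132011868, -0.7026696189051941, 0.030207369869014993, -0.03308325565193191]}
[[ 1.19844273e-05 -9.62345371e-01 -2.71829702e-01  6.92655434e-02]
 [ 9.99999947e-01 -7.71547763e-05  3.17235269e-04 -6.88841033e-04]
 [-3.26262852e-04 -2.71829691e-01  9.62345319e-01 -1.45143194e-01]
 [ 0.00000000e+00  0.00000000e+00  0.00000000e+00  1.00000000e+00]] [[334.48751074   0.         319.9145901 ]
 [  0.         334.48751074 234.19961602]
 [  0.           0.           1.        ]]
```

View pics/top0.png

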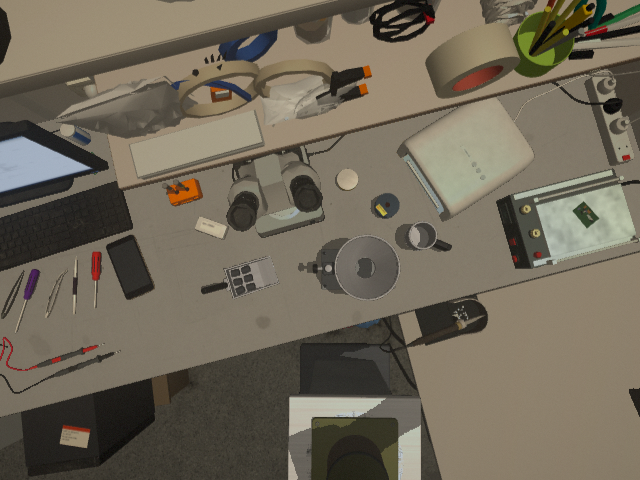

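View pics/scene0.png

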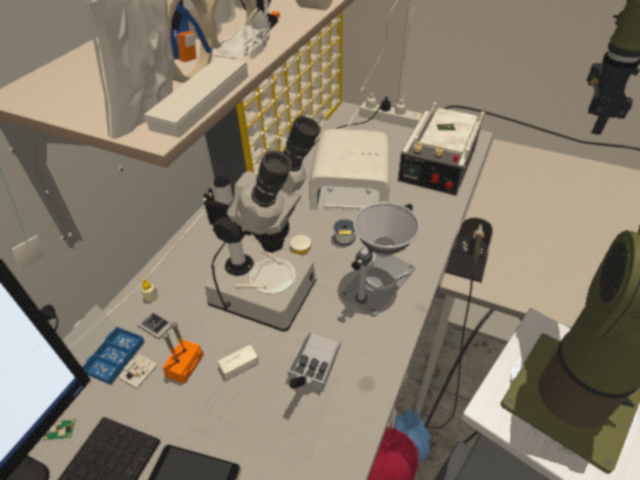

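The top view shows the funnel centre at about (366,267) with its column at (325,268). The jar is at (422,235) with its handle to (445,245), and the scoop lies from handle (205,289) to lip (276,265). The spool is at (385,206), the tin at (347,179) and the box at (211,227).

```bash
python3 - <<'E'
import cv2,numpy as np
t=cv2.imread("pics/top0.png")
f=lambda a,k:cv2.resize(a,None,fx=k,fy=k,interpolation=cv2.INTER_CUBIC)
a=f(t[205:308,295:460],4);b=f(t[255:300,195:290],4)
c=np.zeros((600,800,3),np.uint8);c[:412,:660]=a;c[415:595,:380]=b
s=cv2.imread("pics/scene0.png");d=f(s[320:420,270:360],1.8);c[415:595,400:562]=d
cv2.imwrite("pics/crop1.png",c)
E
```

```text
(no output)
```

View pics/crop1.png

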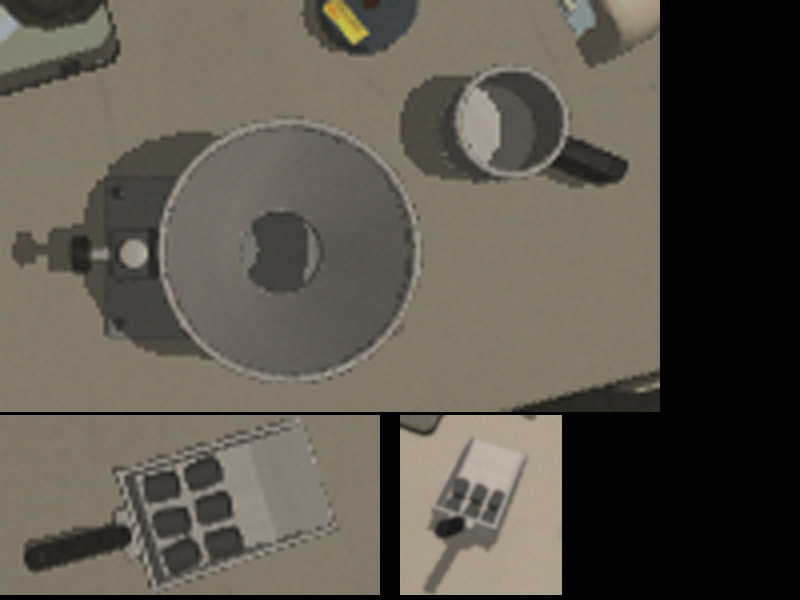

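The enlarged crop shows the funnel rim centred at (290,250) with radius 129, the column top at (133,253), and the jar rim at (512,122). The jar's handle tip is at (625,169). The scoop's back corners are (117,470) and (155,588), its lip corners (303,422) and (335,527), and its handle tip about (28,556).

```bash
cat >> h.py <<'E'
cal=json.load(open("cal.json"))
def ray(n,u,v):
    c=cal[n];r=R.from_quat(c["rotation"]).apply(np.linalg.solve(np.array(c["camera_matrix"]),[u,v,1.]));return np.array(c["xyz"]),r
def at(n,u,v,z):
    o,r=ray(n,u,v);return o+r*(z-o[2])/r[2]
def proj(n,p):
    c=cal[n];q=R.from_quat(c["rotation"]).inv().apply(np.array(p)-c["xyz"]);k=np.array(c["camera_matrix"])@np.atleast_2d(q).T;return (k[:2]/k[2]).T
E
python3 - <<'E'
from h import *
A=lambda x,y,z:at("top",295+(x+.5)/4-.5,205+(y+.5)/4-.5,z)
B=lambda x,y,z:at("top",195+(x+.5)/4-.5,255+(y-415+.5)/4-.5,z)
an=lambda d:np.degrees(np.arctan2(d[1],d[0]))
f=A(290,250,.183);e=A(161,250,.183);c=A(133,253,.168);print("funnel",f,np.linalg.norm(f-e),"col",c,np.linalg.norm((c-f)[:2]),an(c-f))
j=A(512,122,.085);h=A(625,169,.073);print("jar",j,"handle",h,np.linalg.norm((h-j)[:2]),an(j-h))
b1,b2,l1,l2,t=B(117,470,.036),B(155,588,.036),B(303,422,.022),B(335,527,.022),B(28,556,.096)
b=(b1+b2)/2;l=(l1+l2)/2
print("scoop back",b,np.linalg.norm((b1-b2)[:2]),"lip",l,np.linalg.norm((l1-l2)[:2]),"len",np.linalg.norm((l-b)[:2]),an(l-b),"tip",t,an(l-t),"mid",(b+l)/2, np.linalg.norm((l-t)[:2]))
print("spool",at("top",385,206,.04),"tin",at("top",347,179,.02),"box",at("top",211,227,.026))
# cross-check in scene view
print("scene funnel",proj("scene",f),"jar",proj("scene",j),"lip",proj("scene",[l1,l2,b1,b2]))
o=bot.get_obs();print(R.from_quat(o["tcp_rot"]).as_matrix().round(3))
E
cat >> h.py <<'E'
from scipy.linalg import expm,logm
Z=np.array([0,0,1.])
JAR=dict(p=np.array([.5362,-.1520,0]),yaw=69.2); STAND=dict(p=np.array([.4592,-.0167,0]),yaw=91.5); SCOOP=dict(p=np.array([.4372,.2501,0]),yaw=-72.6)
def fr(f): # object -> world 4x4
    T=np.eye(4);T[:3,:3]=R.from_euler("z",f["yaw"],degrees=True).as_matrix();T[:3,3]=f["p"];return T
def tool(lean,flip=False,grasp=(0,0,0)): # tool pose in object frame; lean: tool z turned to +x (deg)
    a=np.radians(lean);z=np.array([np.sin(a),0,-np.cos(a)]);x=np.array([np.cos(a),0,np.sin(a)])*(-1 if flip else 1)
    T=np.eye(4);T[:3,:3]=np.c_[x,np.cross(z,x),z];T[:3,3]=np.array(grasp)+.019*z;return T
def cur():
    o=bot.get_obs();T=np.eye(4);T[:3,:3]=R.from_quat(o["tcp_rot"]).as_matrix();T[:3,3]=o["eef_pos"];return T,o
def go(T,v=.035,w=.11):
    C,o=cur();D=np.linalg.inv(C)@T;rv=R.from_matrix(D[:3,:3]).as_rotvec()
    n=max(1,int(np.ceil(max(np.linalg.norm(D[:3,3])/v,np.linalg.norm(rv)/w))))
    # n equal rows: translate in tool axes, then turn
    r=rv/n;S=sum(R.from_rotvec(r*k).as_matrix() for k in range(n));d=np.linalg.solve(S,D[:3,3])
    print("t",round(o["time_s"],2),"q",o["joint_positions"].round(2),"F",o["contact_force"].round(1),"w",round(o["width"],4))
    print("dist",D[:3,3].round(4),"rot",rv.round(3),"-> n",n,"row",d.round(4),r.round(4))
E
python3 - <<'E'
from h import *
for l in(40,50):
  for f in(0,1): go(fr(JAR)@tool(l,f,(-.068,0,.146)))
E
```

```text
t 0.15 q [ 1.22  0.69 -0.19  1.57  0.16  0.9  -0.22] F [ 0.3 -0.2  0.4] w 0.0883
dist [ 0.4009 -0.2401  0.107 ] rot [ 0.285  0.657 -0.786] -> n 14 row [ 0.0302 -0.0047  0.0186] [ 0.0203  0.047  -0.0561]
t 0.15 q [ 1.22  0.69 -0.19  1.57  0.16  0.9  -0.22] F [ 0.3 -0.2  0.4] w 0.0883
dist [ 0.4009 -0.2401  0.107 ] rot [ 0.802 -0.347  2.206] -> n 22 row [ 0.0009 -0.0245  0.009 ] [ 0.0365 -0.0158  0.1003]
t 0.15 q [ 1.22  0.69 -0.19  1.57  0.16  0.9  -0.22] F [ 0.3 -0.2  0.4] w 0.0883
dist [ 0.4025 -0.2418  0.1046] rot [ 0.356  0.822 -0.767] -> n 14 row [ 0.0291 -0.0046  0.0212] [ 0.0254  0.0587 -0.0548]
t 0.15 q [ 1.22  0.69 -0.19  1.57  0.16  0.9  -0.22] F [ 0.3 -0.2  0.4] w 0.0883
dist [ 0.4025 -0.2418  0.1046] rot [ 0.998 -0.432  2.142] -> n 22 row [ 0.0019 -0.0238  0.0098] [ 0.0454 -0.0197  0.0973]
```

```bash
python3 - <<'E'
from h import *
go(fr(JAR)@tool(48,0,(-.10,0,.25)))
E
```

```text
t 0.15 q [ 1.22  0.69 -0.19  1.57  0.16  0.9  -0.22] F [ 0.3 -0.2  0.4] w 0.0883
dist [ 0.3804 -0.2182  0.0011] rot [ 0.342  0.789 -0.771] -> n 13 row [ 0.0326 -0.005   0.0137] [ 0.0263  0.0607 -0.0593]
```

```bash
r=".0326 -.005 .0137 .0263 .0607 -.0593"
python3 inch.py '.0326 -.005 .0137 .0263 .0607 -.0593; .0326 -.005 .0137 .0263 .0607 -.0593; .0326 -.005 .0137 .0263 .0607 -.0593; .0326 -.005 .0137 .0263 .0607 -.0593; .0326 -.005 .0137 .0263 .0607 -.0593; .0326 -.005 .0137 .0263 .0607 -.0593; .0326 -.005 .0137 .0263 .0607 -.0593' .06
python3 inch.py '.0326 -.005 .0137 .0263 .0607 -.0593; .0326 -.005 .0137 .0263 .0607 -.0593; .0326 -.005 .0137 .0263 .0607 -.0593; .0326 -.005 .0137 .0263 .0607 -.0593; .0326 -.005 .0137 .0263 .0607 -.0593; .0326 -.005 .0137 .0263 .0607 -.0593; 0 0 0 0 0 0; 0 0 0 0 0 0'
python3 - <<'E'
from h import *
go(fr(JAR)@tool(48,0,(-.068,0,.146)))
T,o=cur()
s=bot.snapshot("wrist");cv2.imwrite("pics/w1.png",s["img"]);np.savez("w1",T=T,C=s["T_tool_cam"],K=s["camera_matrix"])
E
```

```text
time_s: 0.73
eef_pos: [0.4168, -0.4168, 0.1895]
tcp_rot: [0.894, 0.385, 0.189, -0.13]
contact_force: [0.5, -0.7, -0.2]
width: 0.0601
gripper_force: 0.0
time_s: 1.4
eef_pos: [0.5061, -0.2309, 0.2371]
tcp_rot: [0.751, 0.52, 0.335, -0.231]
contact_force: [0.3, -1.4, -0.5]
width: 0.0599
gripper_force: 0.0
t 1.4 q [ 1.2   0.96 -0.88  1.65 -0.17  0.94  0.29] F [ 0.3 -1.4 -0.5] w 0.0599
dist [-0.0567  0.0002  0.0922] rot [-0.001 -0.     0.002] -> n 4 row [-0.0142  0.      0.023 ] [-0.0003 -0.      0.0004]
```

View pics/w1.png

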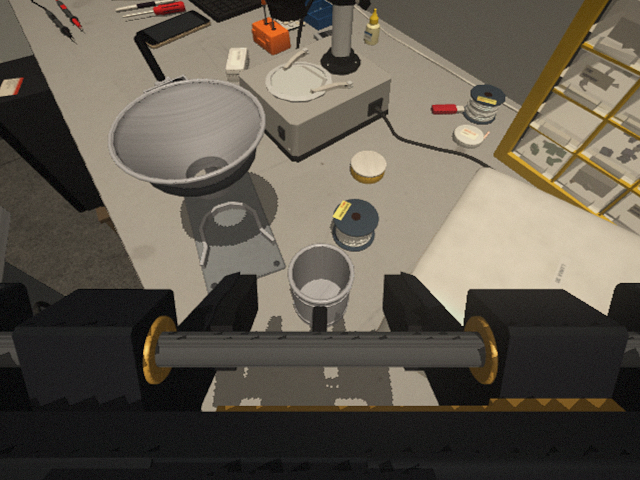

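The wrist view shows the jar rim at (321,268) with its handle at (320,320), centred between the fingers, and the spool at (355,225). The router's edge runs from about (485,170) to (412,285). The fence and plate are at (235,240).

```bash
cat >> h.py <<'E'
def wat(T,C,K,u,v,z):
    M=T@C;r=M[:3,:3]@np.linalg.solve(K,[u,v,1.]);return M[:3,3]+r*(z-M[2,3])/r[2]
def wproj(T,C,K,p):
    q=np.linalg.inv(T@C)@np.r_[p,1];k=K@q[:3];return k[:2]/k[2]
E
python3 - <<'E'
from h import *
d=np.load("w1.npz");T,C,K=d["T"],d["C"],d["K"]
J=fr(JAR)
for p in([0,0,.085],[-.068,0,.073]): print(wproj(T,C,K,(J@np.r_[p,1])[:3]).round(0))
print("jar from wrist",wat(T,C,K,321,268,.085))
for p in((412,285),(440,240),(485,170)): print(p,wat(T,C,K,*p,0).round(3),wat(T,C,K,*p,.06).round(3))
S=fr(STAND)
for p in([0,0,.183],[-.08,.05,.008],[-.08,-.05,.008]): print("stand",wproj(T,C,K,(S@np.r_[p,1])[:3]).round(0))
E
```

```text
[321. 271.]
[321. 344.]
jar from wrist [ 0.53749031 -0.14861947  0.085     ]
(412, 285) [ 0.65  -0.171 -0.   ] [ 0.624 -0.189  0.06 ]
(440, 240) [ 0.718 -0.127  0.   ] [ 0.681 -0.152  0.06 ]
(485, 170) [ 0.851 -0.041  0.   ] [ 0.794 -0.08   0.06 ]
stand [189. 124.]
stand [207. 295.]
stand [286. 266.]
```

```bash
sed -i 's/\[.5362,-.1520,0\]/[.5366,-.1508,0]/' h.py
python3 inch.py '-.0142 0 .023 0 0 0;-.0142 0 .023 0 0 0;-.0142 0 .023 0 0 0;-.0142 0 .023 0 0 0;0 0 0 0 0 0'
python3 - <<'E'
from h import *
go(fr(JAR)@tool(48,0,(-.068,0,.046)),v=.02)
E
```

```text
time_s: 1.87
eef_pos: [0.5141, -0.2033, 0.1286]
tcp_rot: [0.753, 0.518, 0.332, -0.233]
contact_force: [-0.3, 0.1, 0.6]
width: 0.0599
gripper_force: 0.0
t 1.87 q [ 1.15  1.11 -0.83  1.72 -0.12  0.73  0.34] F [-0.3  0.1  0.6] w 0.0599
dist [-0.0686  0.0031  0.0663] rot [-0.004  0.002 -0.005] -> n 5 row [-0.0137  0.0006  0.0132] [-0.0009  0.0003 -0.001 ]
```

```bash

python3 inch.py '-.0137 .0006 .0132 0 0 0;-.0137 .0006 .0132 0 0 0;-.0137 .0006 .0132 0 0 0;-.0137 .0006 .0132 0 0 0;-.0137 .0006 .0132 -.004 .002 -.005;0 0 0 0 0 0;0 0 0 0 0 0'
python3 - <<'E'
from h import *
go(fr(JAR)@tool(48,0,(-.068,0,.046)),v=.02)
T,o=cur()
s=bot.snapshot("wrist");cv2.imwrite("pics/w2.png",s["img"][160:400,160:480])
E
```

```text
time_s: 2.45
eef_pos: [0.5207, -0.203, 0.0388]
tcp_rot: [0.751, 0.519, 0.337, -0.228]
contact_force: [0.8, -0.0, 0.4]
width: 0.0601
gripper_force: 0.0
t 2.45 q [ 1.12  1.26 -0.79  1.7  -0.07  0.63  0.4 ] F [ 0.8 -0.   0.4] w 0.0601
dist [-0.0037 -0.0037  0.0041] rot [ 0.006 -0.001  0.004] -> n 1 row [-0.0037 -0.0037  0.0041] [ 0.0056 -0.0008  0.0038]
```

View pics/w2.png

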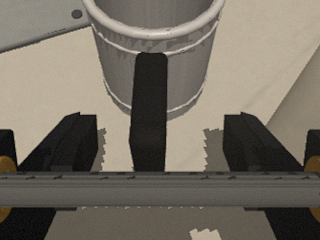

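The handle stands between the open fingers about 4 mm left of the middle, which matches the computed correction. I'll apply it and close.

```bash

python3 inch.py '-.0037 -.0042 .0041 .005 0 .004;0 0 0 0 0 0' 
python3 inch.py '0 0 0 0 0 0;0 0 0 0 0 0;0 0 0 0 0 0;0 0 0 0 0 0;0 0 0 0 0 0;0 0 0 0 0 0' 0
python3 - <<'E'
from h import *
T,o=cur();G=np.linalg.inv(fr(JAR))@T;np.save("jargrasp",G);print(G.round(4))
go(T)
S=fr(STAND)
a=T.copy();a[2,3]+=.03;go(a,v=.02)
E
```

```text
time_s: 2.67
eef_pos: [0.5167, -0.2, 0.0335]
tcp_rot: [0.751, 0.52, 0.335, -0.231]
contact_force: [-0.3, -0.3, -0.3]
width: 0.0602
gripper_force: 0.0
time_s: 3.17
eef_pos: [0.5172, -0.1998, 0.0331]
tcp_rot: [0.751, 0.519, 0.335, -0.231]
contact_force: [-0.0, -0.3, -0.0]
width: 0.0221
gripper_force: 0.0
[[ 6.681e-01  1.400e-03  7.441e-01 -5.260e-02]
 [ 1.900e-03 -1.000e+00  3.000e-04  7.000e-04]
 [ 7.441e-01  1.200e-03 -6.681e-01  3.310e-02]
 [ 0.000e+00  0.000e+00  0.000e+00  1.000e+00]]
t 3.17 q [ 1.12  1.27 -0.78  1.7  -0.07  0.63  0.4 ] F [-0.  -0.3 -0. ] w 0.0221
dist [ 0.  0. -0.] rot [-0. -0. -0.] -> n 1 row [ 0.  0. -0.] [-0. -0. -0.]
t 3.17 q [ 1.12  1.27 -0.78  1.7  -0.07  0.63  0.4 ] F [-0.  -0.3 -0. ] w 0.0221
dist [ 0.0223  0.     -0.02  ] rot [-0. -0. -0.] -> n 2 row [ 0.0112  0.     -0.01  ] [-0. -0. -0.]
```

```bash

python3 inch.py '0 0 0 0 0 0;0 0 0 0 0 0;0 0 0 0 0 0;0 0 0 0 0 0' 0
python3 inch.py '.0056 0 -.005 0 0 0;.0056 0 -.005 0 0 0;.0056 0 -.005 0 0 0;.0056 0 -.005 0 0 0;0 0 0 0 0 0;0 0 0 0 0 0'
python3 - <<'E'
from h import *
G=np.load("jargrasp.npy");T,o=cur()
H=tool(np.degrees(np.arctan2(G[0,2],-G[2,2])));H[:3,3]=G[:3,3];H[1,3]=0;np.save("jargrasp",H)
J=T@np.linalg.inv(H);print(J.round(3))
np.savez("w2",T=T)
s=bot.snapshot("wrist");cv2.imwrite("pics/w3.png",s["img"][0:400])
def S(x,z):
    P=np.eye(4);P[:3,3]=[x,0,z];return fr(STAND)@P@H
go(S(-.15,.035))
E
```

```text
time_s: 3.5
eef_pos: [0.5172, -0.1997, 0.033]
tcp_rot: [0.751, 0.519, 0.335, -0.231]
contact_force: [0.2, 0.3, 0.5]
width: 0.0134
gripper_force: 30.0
time_s: 4.0
eef_pos: [0.5174, -0.1999, 0.0637]
tcp_rot: [0.751, 0.52, 0.335, -0.23]
contact_force: [-0.2, 0.2, -0.7]
width: 0.0134
gripper_force: 29.9
[[ 0.354 -0.935 -0.002  0.536]
 [ 0.935  0.354  0.002 -0.151]
 [-0.001 -0.002  1.     0.031]
 [ 0.     0.     0.     1.   ]]
t 4.05 q [ 1.13  1.22 -0.8   1.72 -0.08  0.65  0.38] F [-0.4  0.4 -2. ] w 0.0134
dist [-0.0208 -0.0424 -0.0307] rot [ 0.289  0.001 -0.258] -> n 4 row [-0.0042 -0.0119 -0.0065] [ 0.0724  0.0002 -0.0645]
```

View pics/w3.png

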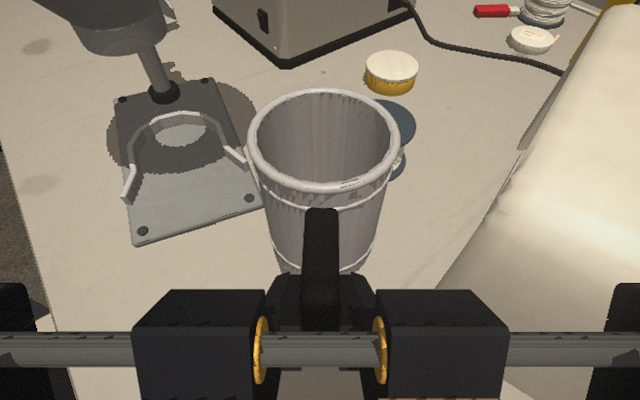

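The jar is held upright, with its rim centre at about (324,140). The plate's front corners are at about (135,245) and (264,207), its rear corners at (113,97) and (213,78), and the fence tips at (127,200) and (240,160).

```bash
python3 - <<'E'
from h import *
T=np.load("w2.npz")["T"];d=np.load("w1.npz");C,K=d["C"],d["K"];H=np.load("jargrasp.npy")
J=T@np.linalg.inv(H);print("jar rim pred",wproj(T,C,K,(J@[0,0,.085,1])[:3]), "base",wproj(T,C,K,(J@[.0,0,0,1])[:3]))
P=np.array([wat(T,C,K,*p,.008) for p in((135,245),(264,207),(213,78),(113,97))]);print(P.round(4))
# planar rigid fit of plate corners
L=np.array([[-.08,.05],[-.08,-.05],[.1,-.05],[.1,.05]]);a=P[:,:2];m,l=a.mean(0),L.mean(0)
h=(L-l).T@(a-m);th=np.arctan2(h[0,1]-h[1,0],h[0,0]+h[1,1]);c,s=np.cos(th),np.sin(th);Rm=np.array([[c,-s],[s,c]])
print("stand",m-Rm@l,np.degrees(th),"res",(a-m-(L-l)@Rm.T).round(4))
for p in L: print(wproj(T,C,K,(fr(STAND)@[*p,.008,1])[:3]).round(0))
E
```

```text
jar rim pred [321.79548886 128.53238587] base [321.19326032 234.66818056]
[[ 0.4151 -0.0992  0.008 ]
 [ 0.5094 -0.0989  0.008 ]
 [ 0.5051  0.0785  0.008 ]
 [ 0.4081  0.0817  0.008 ]]
stand [ 0.45961149 -0.0194895 ] 91.19745923434394 res [[ 0.0038  0.0013]
 [-0.0019 -0.0005]
 [-0.0024 -0.0031]
 [ 0.0005  0.0022]]
[129. 245.]
[265. 203.]
[213.  74.]
[111.  97.]
```

```bash
python3 - <<'E'
from h import *
T=np.load("w2.npz")["T"];d=np.load("w1.npz");C,K=d["C"],d["K"];H=np.load("jargrasp.npy")
a=np.linspace(0,2*np.pi,73)
def ext(dx,dz,t):
    X=np.eye(4);X[:3,:3]=R.from_euler("y",t,degrees=True).as_matrix();g=np.array([-.068,0,.046]);X[:3,3]=g-X[:3,:3]@g+[dx,0,dz]
    J=T@np.linalg.inv(H)@X
    p=np.array([wproj(T,C,K,(J@[.032*np.cos(b),.032*np.sin(b),.085,1])[:3]) for b in a])
    q=np.array([wproj(T,C,K,(J@[.032*np.cos(b),.032*np.sin(b),.0,1])[:3]) for b in a])
    print(dx,dz,t,"L,R,T,B",p[:,0].min().round(),p[:,0].max().round(),p[:,1].min().round(),p[:,1].max().round(),"base bottom",q[:,1].max().round(),"barbot",wproj(T,C,K,(J@[-.074,0,.073,1])[:3]).round(), wproj(T,C,K,(J@[-.035,0,.073,1])[:3]).round())
for c in((0,0,0),(-.006,0,0),(0,-.006,0),(0,0,5),(0,0,-5),(-.004,-.004,0)): ext(*c)
E
```

```text
0 0 0 L,R,T,B 246.0 397.0 83.0 186.0 base bottom 280.0 barbot [322. 304.] [322. 211.]
-0.006 0 0 L,R,T,B 245.0 399.0 91.0 199.0 base bottom 290.0 barbot [322. 322.] [322. 224.]
0 -0.006 0 L,R,T,B 249.0 395.0 94.0 196.0 base bottom 285.0 barbot [322. 311.] [322. 220.]
0 0 5 L,R,T,B 250.0 394.0 96.0 185.0 base bottom 289.0 barbot [322. 297.] [322. 211.]
0 0 -5 L,R,T,B 243.0 401.0 71.0 188.0 base bottom 272.0 barbot [322. 312.] [322. 212.]
-0.004 -0.004 0 L,R,T,B 247.0 397.0 96.0 201.0 base bottom 289.0 barbot [322. 320.] [322. 225.]
```

```bash
sed -i 's/\[.4592,-.0167,0\]),yaw=91.5/[.4594,-.0180,0]),yaw=91.4/' h.py
python3 inch.py '-.0042 -.0119 -.0065 .0724 0 -.0645;-.0042 -.0119 -.0065 .0724 0 -.0645;-.0042 -.0119 -.0065 .0724 0 -.0645;-.0042 -.0119 -.0065 .0724 0 -.0645;0 0 0 0 0 0;0 0 0 0 0 0'
cat >> h.py <<'E'
def jarT(x,z,y=0):
    H=np.load("jargrasp.npy");H[0,3]+=.002;P=np.eye(4);P[:3,3]=[x,y,z];return fr(STAND)@P@H
E
python3 - <<'E'
from h import *
go(jarT(-.15,.012))
go(jarT(-.07,.012))
E
```

```text
time_s: 4.55
eef_pos: [0.4652, -0.219, 0.0675]
tcp_rot: [0.638, 0.653, 0.284, -0.291]
contact_force: [0.4, 0.3, -2.5]
width: 0.0135
gripper_force: 29.9
t 4.55 q [ 1.09  1.24 -0.78  1.55  0.06  1.04  0.53] F [ 0.4  0.3 -2.5] w 0.0135
dist [-0.0163 -0.0009  0.0153] rot [ 0.001  0.    -0.001] -> n 1 row [-0.0163 -0.0009  0.0153] [ 0.0005  0.0003 -0.0008]
t 4.55 q [ 1.09  1.24 -0.78  1.55  0.06  1.04  0.53] F [ 0.4  0.3 -2.5] w 0.0135
dist [ 0.0371 -0.001   0.0748] rot [ 0.001  0.    -0.001] -> n 3 row [ 0.0124 -0.0003  0.0249] [ 0.0002  0.0001 -0.0003]
```

```bash

python3 inch.py '-.0075 -.0005 .007 0 0 0;-.0075 -.0005 .007 0 0 0;.0134 0 .0149 0 0 0;.0134 0 .0149 0 0 0;.0134 0 .0149 0 0 0;0.0134 0 .0149 0 0 0;0 0 0 0 0 0;0 0 0 0 0 0'
python3 - <<'E'
from h import *
go(jarT(-.07,.012))
T,o=cur();s=bot.snapshot("wrist");cv2.imwrite("pics/w4.png",s["img"][0:400]);s=bot.snapshot("scene");cv2.imwrite("pics/s1.png",s["img"])
E
```

```text
time_s: 5.22
eef_pos: [0.4604, -0.1375, 0.0468]
tcp_rot: [0.637, 0.654, 0.284, -0.293]
contact_force: [0.1, -0.3, -1.8]
width: 0.0136
gripper_force: 29.9
t 5.22 q [ 1.03  1.25 -0.79  1.72  0.06  0.83  0.48] F [ 0.1 -0.3 -1.8] w 0.0136
dist [-0.002   0.0019  0.0003] rot [-0.004 -0.001  0.001] -> n 1 row [-0.002   0.0019  0.0003] [-0.0037 -0.0014  0.0008]
```

View pics/w4.png

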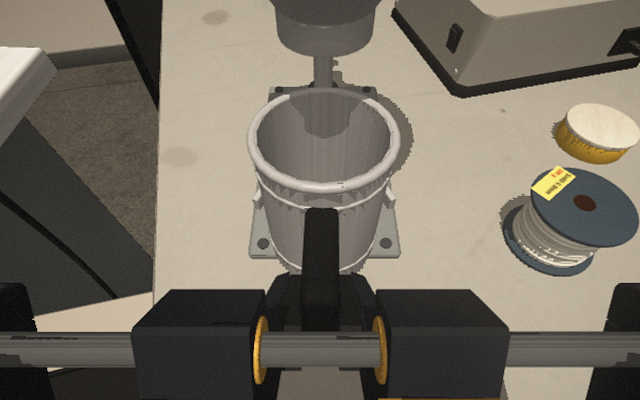

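The wrist view shows jar (mid column 323.5), plate (324.5) and column (323) in line, so the lateral error is under 0.5 mm.

```bash

python3 inch.py '.008 0 .0089 0 0 0;.008 0 .0089 0 0 0;.008 0 .0089 0 0 0;.008 0 .0089 0 0 0;.008 0 .0089 0 0 0;0 0 0 0 0 0;0 0 0 0 0 0'
python3 - <<'E'
from h import *
go(jarT(0,.008))
E
```

```text
time_s: 5.9
eef_pos: [0.46, -0.0797, 0.047]
tcp_rot: [0.638, 0.654, 0.284, -0.292]
contact_force: [0.7, -0.6, -1.9]
width: 0.0135
gripper_force: 29.9
t 5.9 q [ 0.97  1.24 -0.8   1.83  0.04  0.68  0.44] F [ 0.7 -0.6 -1.9] w 0.0135
dist [0.003  0.001  0.0122] rot [-0.001  0.001  0.   ] -> n 1 row [0.003  0.001  0.0122] [-0.001   0.0008  0.0003]
```

```bash

python3 inch.py '.0033 0 .0037 0 0 0;.0033 0 .0037 0 0 0;0 0 0 0 0 0'
python3 inch.py '-.0022 0 .002 0 0 0;-.0015 0 .0013 0 0 0;0 0 0 0 0 0;0 0 0 0 0 0'
python3 - <<'E'
from h import *
go(jarT(0,.008))
E
```

```text
time_s: 6.15
eef_pos: [0.4593, -0.0684, 0.0476]
tcp_rot: [0.637, 0.654, 0.284, -0.292]
contact_force: [0.1, 0.6, -1.4]
width: 0.0131
gripper_force: 29.9
time_s: 6.48
eef_pos: [0.4595, -0.0692, 0.0422]
tcp_rot: [0.637, 0.654, 0.284, -0.292]
contact_force: [0.4, 0.7, -1.8]
width: 0.0136
gripper_force: 30.0
t 6.48 q [ 0.95  1.24 -0.8   1.85  0.04  0.65  0.43] F [ 0.4  0.7 -1.8] w 0.0136
dist [-0.0005  0.0011  0.0012] rot [-0.001  0.     0.   ] -> n 1 row [-0.0005  0.0011  0.0012] [-0.0014  0.0001  0.0004]
```

Now probe for the plate contact below and the fence contact ahead in small steps.

```bash

python3 inch.py '-.0009 0 .0008 0 0 0;0 0 0 0 0 0;0 0 0 0 0 0'
python3 inch.py '.0013 0 .0015 0 0 0;0 0 0 0 0 0;0 0 0 0 0 0'
python3 inch.py '.0013 0 .0015 0 0 0;0 0 0 0 0 0;0 0 0 0 0 0'
python3 - <<'E'
from h import *
go(jarT(0,.008))
s=bot.snapshot("top");cv2.imwrite("pics/t2.png",cv2.resize(s["img"][205:308,295:460],None,fx=4,fy=4,interpolation=cv2.INTER_CUBIC))
E
```

```text
time_s: 6.73
eef_pos: [0.4595, -0.0691, 0.0413]
tcp_rot: [0.637, 0.654, 0.284, -0.292]
contact_force: [-0.0, -1.5, -0.4]
width: 0.0135
gripper_force: 30.0
time_s: 6.98
eef_pos: [0.4594, -0.0667, 0.0414]
tcp_rot: [0.637, 0.654, 0.284, -0.292]
contact_force: [0.9, -0.2, -0.3]
width: 0.0134
gripper_force: 30.0
time_s: 7.23
eef_pos: [0.4596, -0.0656, 0.041]
tcp_rot: [0.638, 0.654, 0.284, -0.291]
contact_force: [0.2, -3.8, 0.8]
width: 0.0133
gripper_force: 29.9
t 7.23 q [ 0.95  1.25 -0.8   1.86  0.04  0.64  0.43] F [ 0.2 -3.8  0.8] w 0.0133
dist [-0.002   0.0009 -0.0023] rot [-0.001  0.001  0.001] -> n 1 row [-0.002   0.0009 -0.0023] [-0.0009  0.0011  0.0007]
```

```bash

python3 inch.py '-.0005 0 -.0005 0 0 0;0 0 0 0 0 0;0 0 0 0 0 0;0 0 0 0 0 0' .04
python3 inch.py '0 0 -.005 0 0 0;0 0 -.01 0 0 0;0 0 -.02 0 0 0;0 0 -.03 0 0 0;0 0 -.03 0 0 0;0 0 0 0 0 0;0 0 0 0 0 0'
python3 - <<'E'
from h import *
T,o=cur();s=bot.snapshot("wrist");cv2.imwrite("pics/w5.png",s["img"][0:400]);np.save("T5",T);print(o["joint_positions"].round(2))
E
```

```text
time_s: 7.62
eef_pos: [0.4592, -0.0652, 0.0413]
tcp_rot: [0.637, 0.654, 0.284, -0.292]
contact_force: [-0.3, -0.0, -0.0]
width: 0.0377
gripper_force: 0.0
time_s: 8.2
eef_pos: [0.4621, -0.1384, 0.1054]
tcp_rot: [0.638, 0.654, 0.284, -0.29]
contact_force: [-0.7, 0.2, 0.7]
width: 0.0402
gripper_force: 0.0
[ 1.05  1.15 -0.83  1.74  0.02  0.88  0.45]
```

View pics/w5.png

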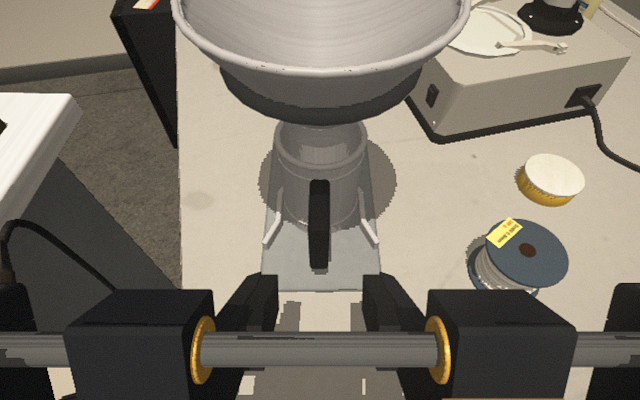

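The jar stands home and free of the fingers: the handle is at (318,225), the fence arms are symmetric at (270,220) and (368,220), and the rim is under the spout. Next is the scoop, carrying the arm high and on the near side.

```bash
cat >> h.py <<'E'
def P(p,yaw): return dict(p=np.array(p,float),yaw=yaw)
E
python3 - <<'E'
from h import *
C0,_=cur()
W=[fr(P([.43,-.20,.30],92))@tool(30),fr(P([.37,.05,.36],-80))@tool(0,1),fr(SCOOP)@tool(40,1,(-.15,0,.20)),fr(SCOOP)@tool(40,1,(-.082,0,.063))]
import h
for w in W:
    h.go(w,v=.038,w=.115); h.cur=lambda w=w:(w,bot.get_obs())
E
```

```text
t 8.25 q [ 1.04  1.15 -0.83  1.74  0.02  0.88  0.45] F [-0.5  0.5 -0.8] w 0.0401
dist [ 0.0974 -0.0329 -0.1587] rot [ 0.006 -0.315 -0.007] -> n 5 row [ 0.0154 -0.0066 -0.0341] [ 0.0012 -0.063  -0.0014]
t 8.25 q [ 1.04  1.15 -0.83  1.74  0.02  0.88  0.45] F [-0.5  0.5 -0.8] w 0.0401
dist [ 0.2387 -0.0512  0.0715] rot [ 0.037 -0.523 -0.136] -> n 7 row [ 0.0363 -0.0051  0.0025] [ 0.0052 -0.0747 -0.0195]
t 8.25 q [ 1.04  1.15 -0.83  1.74  0.02  0.88  0.45] F [-0.5  0.5 -0.8] w 0.0401
dist [0.322  0.0832 0.1556] rot [-0.045 -0.697 -0.124] -> n 10 row [0.0357 0.0099 0.0052] [-0.0045 -0.0697 -0.0124]
t 8.25 q [ 1.04  1.15 -0.83  1.74  0.02  0.88  0.45] F [-0.5  0.5 -0.8] w 0.0401
dist [ 0.036  -0.      0.1487] rot [-0.  0.  0.] -> n 5 row [ 0.0072 -0.      0.0297] [-0.  0.  0.]
```

```bash

python3 inch.py '.0154 -.0066 -.0341 0 -.063 0;.0154 -.0066 -.0341 0 -.063 0;.0154 -.0066 -.0341 0 -.063 0;.0154 -.0066 -.0341 0 -.063 0;.0154 -.0066 -.0341 0 -.063 0;0 0 0 0 0 0' .05
python3 inch.py '.0363 -.005 .0025 .005 -.0747 -.0195;.0363 -.005 .0025 .005 -.0747 -.0195;.0363 -.005 .0025 .005 -.0747 -.0195;.0363 -.005 .0025 .005 -.0747 -.0195;.0363 -.005 .0025 .005 -.0747 -.0195;.0363 -.005 .0025 .005 -.0747 -.0195;.0363 -.005 .0025 .005 -.0747 -.0195;0 0 0 0 0 0;0 0 0 0 0 0'
python3 - <<'E'
from h import *
go(fr(SCOOP)@tool(40,1,(-.15,0,.20)))
E
```

```text
time_s: 8.75
eef_pos: [0.4319, -0.1881, 0.2899]
tcp_rot: [0.672, 0.695, 0.181, -0.181]
contact_force: [0.6, 0.2, 0.8]
width: 0.0499
gripper_force: 0.0
time_s: 9.5
eef_pos: [0.372, 0.0532, 0.3403]
tcp_rot: [0.641, 0.768, 0.002, -0.002]
contact_force: [0.5, 0.1, -0.1]
width: 0.0501
gripper_force: 0.0
t 9.5 q [ 0.36  0.28 -0.8   2.07  0.25  0.89 -0.4 ] F [ 0.5  0.1 -0.1] w 0.0501
dist [0.3179 0.0822 0.1566] rot [-0.044 -0.703 -0.119] -> n 11 row [0.0322 0.0089 0.0047] [-0.004  -0.0639 -0.0109]
```

```bash

python3 inch.py '.0322 .0089 .0047 -.004 -.0639 -.0109;.0322 .0089 .0047 -.004 -.0639 -.0109;.0322 .0089 .0047 -.004 -.0639 -.0109;.0322 .0089 .0047 -.004 -.0639 -.0109;.0322 .0089 .0047 -.004 -.0639 -.0109;.0322 .0089 .0047 -.004 -.0639 -.0109'
python3 inch.py '.0322 .0089 .0047 -.004 -.0639 -.0109;.0322 .0089 .0047 -.004 -.0639 -.0109;.0322 .0089 .0047 -.004 -.0639 -.0109;.0322 .0089 .0047 -.004 -.0639 -.0109;.0322 .0089 .0047 -.004 -.0639 -.0109;0 0 0 0 0 0;0 0 0 0 0 0'
python3 - <<'E'
from h import *
go(fr(SCOOP)@tool(40,1,(-.15,0,.20)))
T,o=cur();s=bot.snapshot("wrist");cv2.imwrite("pics/w6.png",s["img"]);np.save("T6",T)
go(fr(SCOOP)@tool(40,1,(-.082,0,.063)))
E
```

```text
time_s: 10.0
eef_pos: [0.392, 0.2365, 0.2838]
tcp_rot: [0.612, 0.769, -0.112, 0.149]
contact_force: [1.8, -0.8, 0.0]
width: 0.0499
gripper_force: 0.0
time_s: 10.58
eef_pos: [0.4018, 0.3722, 0.1836]
tcp_rot: [0.561, 0.754, -0.207, 0.271]
contact_force: [0.5, -1.1, 0.0]
width: 0.0496
gripper_force: 0.0
t 10.58 q [-0.84  0.95 -0.52  1.51  0.75  1.51 -1.35] F [ 0.5 -1.1  0. ] w 0.0496
dist [ 0.007  -0.0029 -0.0082] rot [-0.016 -0.002 -0.007] -> n 1 row [ 0.007  -0.0029 -0.0082] [-0.0159 -0.0023 -0.007 ]
t 10.63 q [-0.84  0.94 -0.52  1.51  0.75  1.51 -1.35] F [0.6 0.7 0.5] w 0.0497
dist [ 0.0451 -0.0024  0.1422] rot [-0.014 -0.004 -0.011] -> n 5 row [ 0.0091 -0.0006  0.0284] [-0.0027 -0.0008 -0.0023]
```

View pics/w6.png

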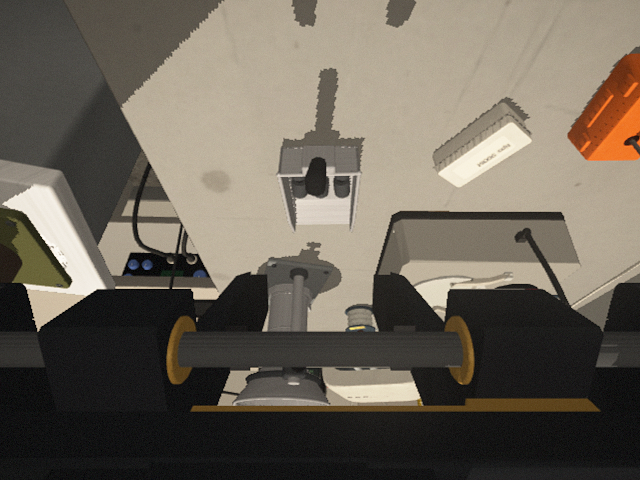

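The wrist view is inverted. The scoop's back wall runs from (280,177) to (361,177), the lip from (288,230) to (352,230), and the handle from about (314,195) to (317,162). The microscope base's near edge starts at (392,212).

```bash
python3 - <<'E'
from h import *
T=np.load("T6.npy");d=np.load("w1.npz");C,K=d["C"],d["K"]
for n,p in dict(tip=[-.105,0,.096],grip=[-.082,0,.063],base=[-.062,0,.035],b1=[-.055,.037,.036],b2=[-.055,-.037,.036],bb1=[-.055,.037,0],bb2=[-.055,-.037,0],l1=[.055,.035,.022],l2=[.055,-.035,.022]).items(): print(n,wproj(T,C,K,(fr(SCOOP)@[*p,1])[:3]).round(0))
E
```

```text
tip [319. 186.]
grip [320. 175.]
base [320. 168.]
b1 [361. 174.]
b2 [279. 174.]
bb1 [359. 147.]
bb2 [282. 147.]
l1 [351. 231.]
l2 [293. 231.]
```

```bash

python3 inch.py '.0095 -.0006 .0273 -.003 0 -.002;.0095 -.0006 .0273 -.003 0 -.002;.0095 -.0006 .0273 -.003 0 -.002;.0095 -.0006 .0273 -.003 0 -.002;0 0 0 0 0 0;0 0 0 0 0 0'
python3 - <<'E'
from h import *
go(fr(SCOOP)@tool(40,1,(-.085,0,.067)))
E
```

```text
time_s: 11.13
eef_pos: [0.4138, 0.3321, 0.0819]
tcp_rot: [0.56, 0.756, -0.2, 0.274]
contact_force: [0.5, 0.5, 1.6]
width: 0.0501
gripper_force: 0.0
t 11.13 q [-0.81  1.06 -0.48  1.64  0.87  1.32 -1.47] F [0.5 0.5 1.6] w 0.0501
dist [ 0.0091 -0.0023  0.0306] rot [ 0.001 -0.006 -0.008] -> n 1 row [ 0.0091 -0.0023  0.0306] [ 0.0006 -0.0058 -0.0076]
```

```bash

python3 inch.py '.0045 -.0015 .0153 0 -.003 -.004;.0045 -.0015 .0153 0 -.003 -.004;0 0 0 0 0 0;0 0 0 0 0 0'
python3 - <<'E'
from h import *
go(fr(SCOOP)@tool(40,1,(-.085,0,.067)))
E
python3 inch.py '0 0 0 0 0 0;0 0 0 0 0 0;0 0 0 0 0 0;0 0 0 0 0 0;0 0 0 0 0 0;0 0 0 0 0 0;0 0 0 0 0 0;0 0 0 0 0 0;0 0 0 0 0 0' 0
python3 - <<'E'
from h import *
T,o=cur();G=np.linalg.inv(fr(SCOOP))@T;print(G.round(4));np.save("Tgrasp",T)
E
```

```text
time_s: 11.47
eef_pos: [0.4132, 0.3211, 0.0507]
tcp_rot: [0.555, 0.759, -0.202, 0.276]
contact_force: [0.1, 1.0, 0.5]
width: 0.0502
gripper_force: 0.0
t 11.47 q [-0.8   1.1  -0.46  1.67  0.9   1.27 -1.5 ] F [0.1 1.  0.5] w 0.0502
dist [-0.0028  0.0017 -0.    ] rot [ 0.002 -0.     0.004] -> n 1 row [-0.0028  0.0017 -0.    ] [ 0.0019 -0.0002  0.0039]
time_s: 12.22
eef_pos: [0.4133, 0.3219, 0.0509]
tcp_rot: [0.555, 0.759, -0.201, 0.276]
contact_force: [0.0, 1.3, 0.2]
width: 0.0138
gripper_force: 30.0
[[-7.670e-01 -4.400e-03  6.417e-01 -7.570e-02]
 [-3.300e-03  1.000e+00  2.900e-03 -1.300e-03]
 [-6.417e-01  1.000e-04 -7.670e-01  5.090e-02]
 [ 0.000e+00  0.000e+00  0.000e+00  1.000e+00]]
```

```bash
cat >> h.py <<'E'
def scT(lip,yaw,pitch): # tool pose that puts the scoop lip at lip (world), scoop pitched lip-down by pitch deg
    H=tool(39.9,1);H[:3,3]=[-.0757,0,.0509]
    M=np.eye(4);M[:3,:3]=(R.from_euler("z",yaw,degrees=True)*R.from_euler("y",pitch,degrees=True)).as_matrix()
    M[:3,3]=np.array(lip)-M[:3,:3]@[.057,0,.0105];return M@H
E
python3 inch.py '-.0032 0 -.0038 0 0 0;-.0064 0 -.0077 0 0 0;-.0064 0 -.0077 0 0 0;-.0032 0 -.0038 0 0 0;0 0 0 0 0 0;0 0 0 0 0 0'
python3 - <<'E'
from h import *
T,o=cur();s=bot.snapshot("wrist");a=s["img"][60:300,200:440];b=bot.snapshot("scene")["img"][300:420,260:380]
cv2.imwrite("pics/w7.png",np.hstack([cv2.resize(a,(400,400)),cv2.resize(b,(400,400),interpolation=cv2.INTER_CUBIC)]))
M=T@np.linalg.inv(np.linalg.inv(fr(SCOOP))@np.load("Tgrasp.npy"))
np.save("Mlift",M);d=np.load("w1.npz");C,K=d["C"],d["K"]
for n,p in dict(b1=[-.055,.037,.036],b2=[-.055,-.037,.036],bb1=[-.055,.037,0],bb2=[-.055,-.037,0],l1=[.055,.035,.022],l2=[.055,-.035,.022]).items(): q=(M@[*p,1])[:3];print(n,((wproj(T,C,K,q)-[200,60])/.6).round(),((proj("scene",q)[0]-[260,300])/.3).round())
E
```

```text
time_s: 12.72
eef_pos: [0.4133, 0.3221, 0.0811]
tcp_rot: [0.555, 0.759, -0.201, 0.275]
contact_force: [0.6, -0.7, -3.0]
width: 0.0139
gripper_force: 29.9
b1 [318. 371.] [ 86. 201.]
b2 [ 94. 370.] [205. 243.]
bb1 [306. 282.] [ 90. 233.]
bb2 [104. 281.] [206. 275.]
l1 [272. 442.] [165.  69.]
l2 [134. 442.] [270. 103.]
```

View pics/w7.png

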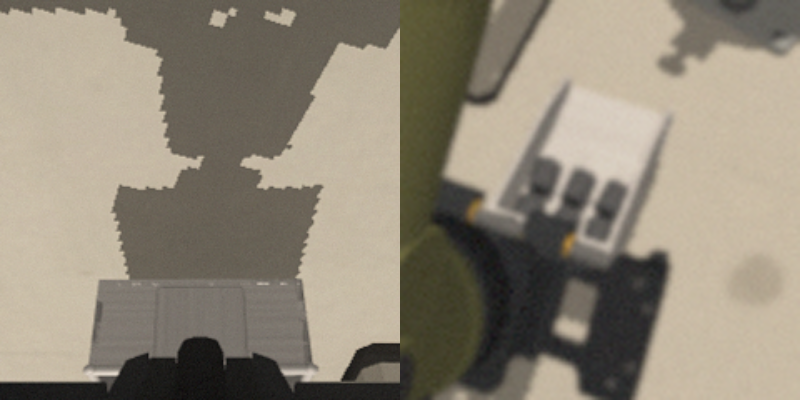

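The back wall's bottom corners (98,281), (302,281) and top corners (88,371), (317,371) match the prediction. So the scoop is level in the grip, with all the cores still in the pan.

```bash
python3 - <<'E'
from h import *
import h
c=h.cur
for a in (((.425,.20,.14),-70,0),((.425,.10,.225),-64,0),((.448,.0045,.215),-64,0)):
    w=scT(*a);h.go(w,v=.02,w=.06);h.cur=lambda w=w:(w,bot.get_obs())
E
```

```text
t 12.82 q [-0.8   1.06 -0.47  1.67  0.88  1.3  -1.47] F [ 0.3  0.6 -3.5] w 0.0138
dist [-0.0541 -0.0311 -0.0849] rot [-0.027  0.    -0.031] -> n 6 row [-0.0089 -0.0051 -0.0142] [-0.0045  0.0001 -0.0052]
t 12.82 q [-0.8   1.06 -0.47  1.67  0.88  1.3  -1.47] F [ 0.3  0.6 -3.5] w 0.0138
dist [-0.1272 -0.0481 -0.0045] rot [-0.067 -0.    -0.08 ] -> n 7 row [-0.0179 -0.0075 -0.0008] [-0.0096 -0.     -0.0115]
t 12.82 q [-0.8   1.06 -0.47  1.67  0.88  1.3  -1.47] F [ 0.3  0.6 -3.5] w 0.0138
dist [-0.0672 -0.0212  0.0692] rot [-0. -0. -0.] -> n 5 row [-0.0134 -0.0042  0.0138] [-0. -0. -0.]
```

```bash

python3 inch.py '-.0045 -.0025 -.007 -.002 0 -.0025;-.0089 -.0051 -.0142 -.0045 0 -.0052;-.0089 -.0051 -.0142 -.0045 0 -.0052;-.0089 -.0051 -.0142 -.0045 0 -.0052;-.0089 -.0051 -.0142 -.0045 0 -.0052;-.0089 -.0051 -.0142 -.0045 0 -.0052;-.0045 -.0025 -.007 -.002 0 -.0025;0 0 0 0 0 0'
python3 inch.py '-.009 -.0037 -.0004 -.0048 0 -.0057;-.0179 -.0075 -.0008 -.0096 0 -.0115;-.0179 -.0075 -.0008 -.0096 0 -.0115;-.0179 -.0075 -.0008 -.0096 0 -.0115;-.0179 -.0075 -.0008 -.0096 0 -.0115;-.0179 -.0075 -.0008 -.0096 0 -.0115;-.0179 -.0075 -.0008 -.0096 0 -.0115;-.009 -.0037 -.0004 -.0048 0 -.0057;0 0 0 0 0 0;0 0 0 0 0 0'
python3 - <<'E'
from h import *
go(scT((.425,.10,.225),-64,0))
go(scT((.448,.0045,.215),-64,0),v=.018)
E
```

```text
time_s: 13.48
eef_pos: [0.3794, 0.3258, 0.1818]
tcp_rot: [0.539, 0.77, -0.194, 0.279]
contact_force: [-0.3, 0.6, -2.9]
width: 0.0137
gripper_force: 29.9
time_s: 14.32
eef_pos: [0.3674, 0.2192, 0.2647]
tcp_rot: [0.499, 0.797, -0.181, 0.289]
contact_force: [-1.3, 1.5, -2.6]
width: 0.0136
gripper_force: 30.0
t 14.32 q [-0.7   0.65 -0.58  2.    0.81  1.33 -1.35] F [-1.3  1.5 -2.6] w 0.0136
dist [-0.0002 -0.0005 -0.0008] rot [-0.     0.    -0.001] -> n 1 row [-0.0002 -0.0005 -0.0008] [-0.0005  0.     -0.001 ]
t 14.32 q [-0.7   0.65 -0.58  2.    0.81  1.33 -1.35] F [-1.3  1.5 -2.6] w 0.0136
dist [-0.0674 -0.0216  0.0684] rot [-0.     0.    -0.001] -> n 6 row [-0.0112 -0.0036  0.0114] [-0.0001  0.     -0.0002]
```

```bash

python3 inch.py '-.0056 -.0018 .0057 0 0 0;-.0112 -.0036 .0114 0 0 0;-.0112 -.0036 .0114 0 0 0;-.0112 -.0036 .0114 0 0 0;-.0112 -.0036 .0114 0 0 0;-.0112 -.0036 .0114 0 0 0;-.0056 -.0018 .0057 0 0 0;0 0 0 0 0 0;0 0 0 0 0 0'
python3 - <<'E'
from h import *
import h
h.go(scT((.448,.0045,.215),-64,0))
for a in (25,40,50,60,70):
    w=scT((.448,.0045,.210),-64,a);h.go(w,v=.02,w=.06);h.cur=lambda w=w:(w,bot.get_obs())
s=bot.snapshot("top");cv2.imwrite("pics/t3.png",cv2.resize(s["img"][160:340,230:470],None,fx=3.3,fy=3.3,interpolation=cv2.INTER_CUBIC))
E
```

```text
time_s: 15.07
eef_pos: [0.3897, 0.1247, 0.2552]
tcp_rot: [0.498, 0.797, -0.181, 0.289]
contact_force: [-0.3, 0.0, -2.7]
width: 0.0137
gripper_force: 30.0
t 15.07 q [-0.56  0.6  -0.56  2.18  0.93  1.19 -1.35] F [-0.3  0.  -2.7] w 0.0137
dist [-0.0008 -0.0002  0.0004] rot [-0. -0. -0.] -> n 1 row [-0.0008 -0.0002  0.0004] [-0.0003 -0.0005 -0.0001]
t 15.07 q [-0.56  0.6  -0.56  2.18  0.93  1.19 -1.35] F [-0.3  0.  -2.7] w 0.0137
dist [-0.0538 -0.0002 -0.017 ] rot [-0.     0.436 -0.   ] -> n 8 row [-0.0062 -0.     -0.0034] [-0.      0.0545 -0.    ]
t 15.07 q [-0.56  0.6  -0.56  2.18  0.93  1.19 -1.35] F [-0.3  0.  -2.7] w 0.0137
dist [-0.0326  0.     -0.0157] rot [ 0.     0.262 -0.   ] -> n 5 row [-0.0062  0.     -0.0038] [ 0.      0.0524 -0.    ]
t 15.07 q [-0.56  0.6  -0.56  2.18  0.93  1.19 -1.35] F [-0.3  0.  -2.7] w 0.0137
dist [-0.0213  0.     -0.0114] rot [-0.     0.175 -0.   ] -> n 3 row [-0.0069 -0.     -0.0042] [-0.      0.0582 -0.    ]
t 15.07 q [-0.56  0.6  -0.56  2.18  0.93  1.19 -1.35] F [-0.3  0.  -2.7] w 0.0137
dist [-0.0213  0.     -0.0114] rot [0.    0.175 0.   ] -> n 3 row [-0.0069  0.     -0.0042] [0.     0.0582 0.    ]
t 15.07 q [-0.56  0.6  -0.56  2.18  0.93  1.19 -1.35] F [-0.3  0.  -2.7] w 0.0137
dist [-0.0213  0.     -0.0114] rot [-0.     0.175  0.   ] -> n 3 row [-0.0069  0.     -0.0042] [-0.      0.0582  0.    ]
```

View pics/t3.png

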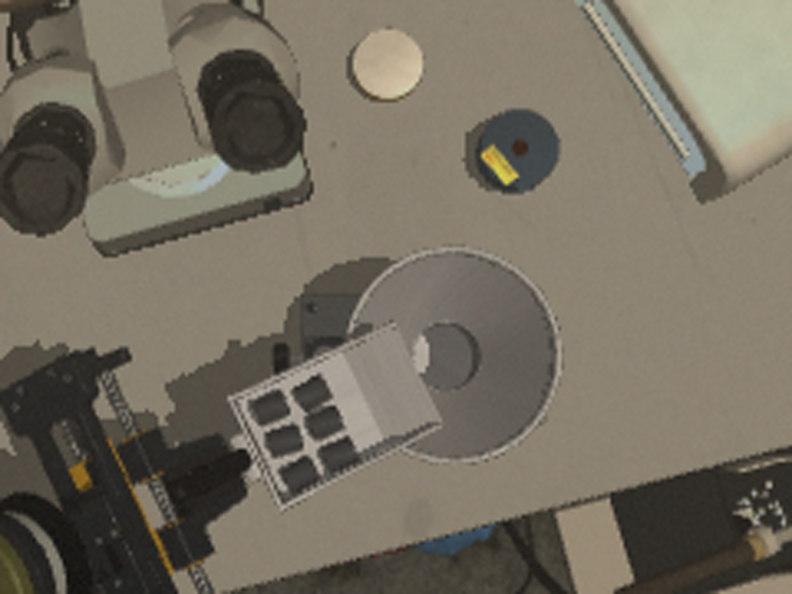

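The scoop is level with all six cores in it. The lip's middle is at (418,376), about 26 mm short of the funnel's centre at (455,355), as planned. Now I'll tip it slowly.

```bash

python3 inch.py '-.0031 0 -.0017 0 .027 0;-.0062 0 -.0034 0 .0545 0;-.0062 0 -.0034 0 .0545 0;-.0062 0 -.0034 0 .0545 0;-.0062 0 -.0034 0 .0545 0;-.0062 0 -.0034 0 .0545 0;-.0062 0 -.0034 0 .0545 0;-.0062 0 -.0034 0 .0545 0;-.0031 0 -.0017 0 .027 0;0 0 0 0 0 0'
python3 - <<'E'
from h import *
import h
for a in (25,35,45,55,65):
    w=scT((.448,.0045,.203),-64,a);h.go(w,v=.02,w=.035);h.cur=lambda w=w:(w,bot.get_obs())
E
```

```text
time_s: 15.95
eef_pos: [0.4035, 0.096, 0.3038]
tcp_rot: [0.527, 0.84, -0.069, 0.111]
contact_force: [0.2, 0.2, -3.7]
width: 0.0138
gripper_force: 30.0
t 15.95 q [-0.05  0.38 -0.71  2.09  0.64  0.93 -0.71] F [ 0.2  0.2 -3.7] w 0.0138
dist [ 0.0035 -0.0001  0.0074] rot [-0.     0.002 -0.004] -> n 1 row [ 0.0035 -0.0001  0.0074] [-0.      0.0017 -0.0038]
t 15.95 q [-0.05  0.38 -0.71  2.09  0.64  0.93 -0.71] F [ 0.2  0.2 -3.7] w 0.0138
dist [-0.0213  0.     -0.0114] rot [ 0.     0.175 -0.   ] -> n 5 row [-0.0041 -0.     -0.0026] [ 0.      0.0349 -0.    ]
t 15.95 q [-0.05  0.38 -0.71  2.09  0.64  0.93 -0.71] F [ 0.2  0.2 -3.7] w 0.0138
dist [-0.0213  0.     -0.0114] rot [-0.     0.175 -0.   ] -> n 5 row [-0.0041 -0.     -0.0026] [-0.      0.0349 -0.    ]
t 15.95 q [-0.05  0.38 -0.71  2.09  0.64  0.93 -0.71] F [ 0.2  0.2 -3.7] w 0.0138
dist [-0.0213  0.     -0.0114] rot [0.    0.175 0.   ] -> n 5 row [-0.0041  0.     -0.0026] [0.     0.0349 0.    ]
t 15.95 q [-0.05  0.38 -0.71  2.09  0.64  0.93 -0.71] F [ 0.2  0.2 -3.7] w 0.0138
dist [-0.0213 -0.     -0.0114] rot [-0.     0.175 -0.   ] -> n 5 row [-0.0041 -0.     -0.0026] [-0.      0.0349 -0.    ]
```

```bash

python3 inch.py '.0035 0 .0074 0 0 0;-.0041 0 -.0026 0 .035 0;-.0041 0 -.0026 0 .035 0;-.0041 0 -.0026 0 .035 0;-.0041 0 -.0026 0 .035 0;-.0041 0 -.0026 0 .035 0;0 0 0 0 0 0;0 0 0 0 0 0;0 0 0 0 0 0'
python3 - <<'E'
from h import *
s=bot.snapshot("top");a=s["img"][200:320,260:420];cv2.imwrite("pics/p1.png",a)
E
python3 inch.py '-.0041 0 -.0026 0 .035 0;-.0041 0 -.0026 0 .035 0;0 0 0 0 0 0;0 0 0 0 0 0;0 0 0 0 0 0;0 0 0 0 0 0'
python3 - <<'E'
from h import *
go(scT((.448,.0045,.203),-64,42))
s=bot.snapshot("top");b=s["img"][200:320,260:420];a=cv2.imread("pics/p1.png")
c=bot.snapshot("scene")["img"][150:330,290:450]
f=lambda x:cv2.resize(x,(400,300),interpolation=cv2.INTER_CUBIC)
cv2.imwrite("pics/p2.png",np.vstack([np.hstack([f(a),f(b)]),np.hstack([f(c),np.zeros((300,400,3),np.uint8)])]))
E
```

```text
time_s: 16.7
eef_pos: [0.4092, 0.0834, 0.3113]
tcp_rot: [0.529, 0.848, -0.023, 0.037]
contact_force: [-0.6, 0.8, -1.8]
width: 0.0138
gripper_force: 30.0
time_s: 17.25
eef_pos: [0.4128, 0.0763, 0.3173]
tcp_rot: [0.529, 0.848, -0.005, 0.007]
contact_force: [0.2, -0.3, -2.6]
width: 0.0138
gripper_force: 30.0
t 17.25 q [ 0.28  0.39 -0.82  2.01  0.39  0.89 -0.3 ] F [ 0.2 -0.3 -2.6] w 0.0138
dist [-0.0084  0.0001 -0.0043] rot [-0.     0.054  0.002] -> n 1 row [-0.0084  0.0001 -0.0043] [-0.0003  0.0536  0.0018]
```

View pics/p2.png

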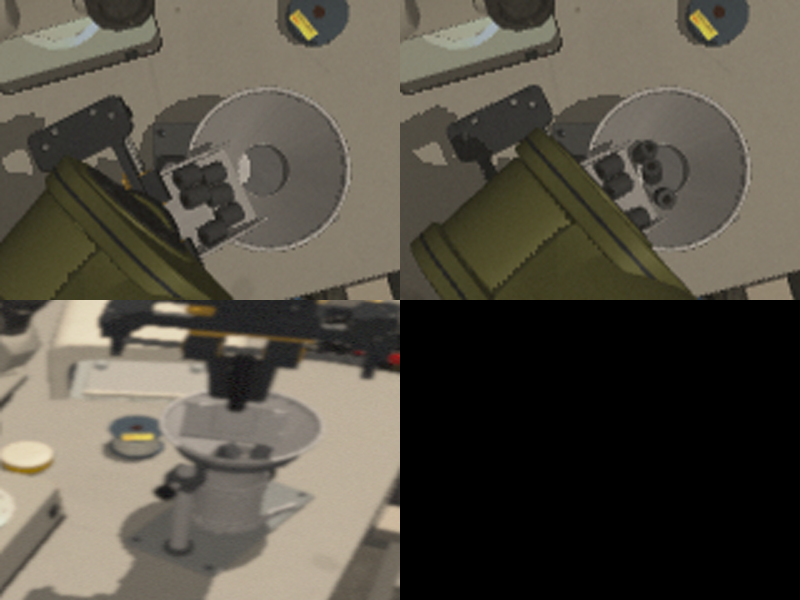

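The pan has started to empty: in the second top tile three cores are at the spout (640,150), (652,172), (665,197), and three are still in the pan. I've now viewed 12 pictures, over the limit of 10, so from here I'll check with image code and numbers only.

```bash
cat >> h.py <<'E'
def dark(img,tag):
    g=cv2.cvtColor(img,cv2.COLOR_BGR2GRAY);h=cv2.cvtColor(img,cv2.COLOR_BGR2HSV)
    m=np.zeros_like(g);cv2.circle(m,(367,267),31,255,-1)
    d=((g<62)&(h[...,1]<90)&(m>0)).astype(np.uint8)
    n,_,st,ce=cv2.connectedComponentsWithStats(d);print(tag,[(int(s[4]),c.round().astype(int).tolist()) for s,c in list(zip(st,ce))[1:] if s[4]>8])
E
python3 inch.py '0 0 0 0 0 0;0 0 0 0 0 0;0 0 0 0 0 0;0 0 0 0 0 0'
python3 - <<'E'
from h import *
dark(cv2.imread("pics/top0.png"),"ref")
i=cv2.imread("pics/p2.png")[:300,400:];j=np.zeros((480,640,3),np.uint8);j[200:320,260:420]=cv2.resize(i,(160,120));dark(j,"p2b")
s=bot.snapshot("top")["img"];dark(s,"now");cv2.imwrite("pics/n1.png",s)
E
python3 inch.py '-.0041 0 -.0026 0 .035 0;-.0041 0 -.0026 0 .035 0;-.0041 0 -.0026 0 .035 0;0 0 0 0 0 0;0 0 0 0 0 0;0 0 0 0 0 0;0 0 0 0 0 0'
python3 - <<'E'
from h import *
s=bot.snapshot("top")["img"];dark(s,"now");cv2.imwrite("pics/n2.png",s)
go(scT((.448,.0045,.203),-64,55),w=.035)
E
```

```text
time_s: 17.68
eef_pos: [0.4133, 0.0755, 0.3174]
tcp_rot: [0.53, 0.848, -0.004, 0.007]
contact_force: [0.1, 0.4, -2.9]
width: 0.014
gripper_force: 30.0
ref []
p2b [(138, [359, 264]), (174, [345, 270]), (17, [373, 268]), (19, [363, 277]), (14, [366, 280]), (62, [355, 287])]
now [(15, [359, 262]), (178, [345, 270]), (55, [370, 271]), (32, [360, 273]), (57, [356, 287])]
time_s: 18.32
eef_pos: [0.4184, 0.065, 0.3251]
tcp_rot: [0.529, 0.848, 0.023, -0.037]
contact_force: [0.0, 0.5, -1.8]
width: 0.0139
gripper_force: 30.0
now [(134, [374, 259]), (24, [350, 246])]
t 18.37 q [ 0.41  0.42 -0.87  1.97  0.29  0.92 -0.14] F [ 0.7  0.  -0.5] w 0.0136
dist [-0.0234  0.     -0.0119] rot [-0.     0.175  0.002] -> n 6 row [-0.0037  0.     -0.0023] [-0.      0.0292  0.0003]
```

```bash

python3 inch.py '-.0041 0 -.0026 0 .035 0;-.0041 0 -.0026 0 .035 0;-.0041 0 -.0026 0 .035 0;-.0041 0 -.0026 0 .035 0;-.0041 0 -.0026 0 .035 0;-.0041 0 -.0026 0 .035 0;-.0041 0 -.0026 0 .035 0;0 0 0 0 0 0;0 0 0 0 0 0'
python3 - <<'E'
from h import *
s=bot.snapshot("top")["img"];dark(s,"60deg");cv2.imwrite("pics/n3.png",s)
E
python3 inch.py '0 0 0 0 0 0;0 0 0 0 0 0;0 0 0 0 0 0;0 0 0 0 0 0;0 0 0 0 0 0;0 0 0 0 0 0'
python3 - <<'E'
from h import *
s=bot.snapshot("top")["img"];dark(s,"later");cv2.imwrite("pics/n4.png",s)
go(scT((.448,.0045,.203),-64,60),w=.035)
a=cv2.imread("pics/top0.png");print("ref patch");print(cv2.cvtColor(a,6)[248:286:3,352:388:3]);print(cv2.cvtColor(s,6)[248:286:3,352:388:3])
E
```

```text
time_s: 19.12
eef_pos: [0.4326, 0.0359, 0.337]
tcp_rot: [0.523, 0.836, 0.088, -0.141]
contact_force: [0.0, 0.4, -1.9]
width: 0.0139
gripper_force: 30.0
60deg [(1681, [359, 270]), (183, [392, 258])]
time_s: 19.67
eef_pos: [0.4326, 0.036, 0.3374]
tcp_rot: [0.523, 0.836, 0.088, -0.141]
contact_force: [-0.1, -0.2, -1.5]
width: 0.0137
gripper_force: 30.0
later [(1689, [359, 270]), (173, [392, 258])]
t 19.72 q [ 0.64  0.53 -0.97  1.85  0.12  1.04  0.12] F [ 0.3 -1.  -2. ] w 0.0138
dist [-0.0032  0.0001 -0.002 ] rot [ 0.     0.017 -0.   ] -> n 1 row [-0.0032  0.0001 -0.002 ] [ 0.0001  0.0174 -0.0001]
ref patch
[[109 108 109 107 106 102  99 100  97  95  94  93]
 [110 112 111 109 103 101 102 100  97  93  94  96]
 [109 111 110 104 104 102 100  94  98  94  96  95]
 [114 112 109 104 112 103  97  97  95  94  93  90]
 [112 110  76  66  66  64  65  94  91  91  88  90]
 [112 126  75  67  67  65  65  87  90  89  87  85]
 [111  97 113  66  65  65  66 112  88  86  85  86]
 [112  97 113  67  65  63  65 114  85  84  85  84]
 [109 108  65  67  66  66  66  99  88  87  86  87]
 [107 109  81  66  69  67  66  91  90  88  88  88]
 [106 102 104 101  89 101  91  88  88  89  86  86]
 [102 104 101 101  97  93  91  90  88  89  86  86]
 [101 103 103  98  96  93  93  92  90  87  86  87]]
[[123 123  62  45  27  42  35  28  33  35  41  45]
 [120  70  32  27  31  47  43  33  29  34  41  43]
 [ 30  33  22  27  39  47  46  28  28  41  44  39]
 [ 33  30  28  28  41  43  42  40  41  43  41  42]
 [ 30  26  27  27  41  43  42  41  42  38  43  40]
 [ 32  24  24  24  42  49  40  45  42  44  42  44]
 [ 29  23  24  26  41  73  44  41  43  42  43  42]
 [ 30  22  26  24  35  73  47  44  43  42  40  43]
 [ 29  26  23  27  43  45  48  41  38  43  41  41]
 [ 29  28  26  23  27  42  72  48  41  42  41  43]
 [ 26  27  23  29  22  34  44  73  41  40  43  44]
 [ 24  28  26  18  28  26  42  47  51  43  43  42]
 [ 46  28  28  29  25  23  24  27  39  48  45  40]]
```

```bash

python3 inch.py '-.0048 0 -.003 0 .045 0;-.0048 0 -.003 0 .045 0;-.0048 0 -.003 0 .045 0;-.0048 0 -.003 0 .045 0;-.0048 0 -.003 0 .045 0;0 0 0 0 0 0;0 0 0 0 0 0;0 0 0 0 0 0;0 0 0 0 0 0'
python3 - <<'E'
from h import *
f=[]
go(scT((.448,.0045,.22),-64,30),w=.075)
E
```

```text
time_s: 20.47
eef_pos: [0.4444, 0.0118, 0.3416]
tcp_rot: [0.509, 0.816, 0.146, -0.233]
contact_force: [-0.1, 0.2, -2.2]
width: 0.0137
gripper_force: 30.0
t 20.47 q [ 0.76  0.67 -1.01  1.73  0.02  1.18  0.26] F [-0.1  0.2 -2.2] w 0.0137
dist [0.0628 0.0002 0.063 ] rot [ 0.    -0.73   0.002] -> n 10 row [0.0082 0.     0.004 ] [ 0.     -0.073   0.0002]
```

```bash

python3 inch.py '.0082 0 .004 0 -.073 0;.0082 0 .004 0 -.073 0;.0082 0 .004 0 -.073 0;.0082 0 .004 0 -.073 0;.0082 0 .004 0 -.073 0;.0082 0 .004 0 -.073 0;.0082 0 .004 0 -.073 0;.0082 0 .004 0 -.073 0;.0082 0 .004 0 -.073 0;.0082 0 .004 0 -.073 0'
python3 - <<'E'
from h import *
go(scT((.44,.03,.23),-64,0),w=.075)
E
```

```text
time_s: 21.3
eef_pos: [0.4059, 0.0905, 0.3223]
tcp_rot: [0.527, 0.845, -0.045, 0.075]
contact_force: [-0.9, -1.0, -2.9]
width: 0.0138
gripper_force: 30.0
t 21.3 q [ 0.08  0.35 -0.76  2.05  0.52  0.93 -0.53] F [-0.9 -1.  -2.9] w 0.0138
dist [0.0715 0.004  0.0401] rot [ 0.004 -0.521  0.   ] -> n 7 row [0.0114 0.0006 0.0034] [ 0.0005 -0.0745  0.    ]
```

```bash

python3 inch.py '.0114 .0006 .0034 0 -.0745 0;.0114 .0006 .0034 0 -.0745 0;.0114 .0006 .0034 0 -.0745 0;.0114 .0006 .0034 0 -.0745 0;.0114 .0006 .0034 0 -.0745 0;.0114 .0006 .0034 0 -.0745 0;.0114 .0006 .0034 0 -.0745 0;0 0 0 0 0 0;0 0 0 0 0 0'
python3 - <<'E'
from h import *
go(scT((.44,.03,.23),-64,0))
a=cv2.imread("pics/top0.png");s=bot.snapshot("top")["img"];cv2.imwrite("pics/n5.png",s);dark(s,"now")
g=cv2.cvtColor(s,6)
print("funnel hole ref");print(cv2.cvtColor(a,6)[254:282:2,354:380:2]);print(g[254:282:2,354:380:2])
# pan: resample the floor in scoop axes (x -50..50, y -30..30)
T,_=cur();H=tool(39.9,1);H[:3,3]=[-.0757,0,.0509];M=T@np.linalg.inv(H)
for y in(-.028,-.014,0,.014,.028): print("pan y",y,[int(g[tuple(proj("top",(M@[x,y,.004,1])[:3])[0].round().astype(int)[::-1])]) for x in np.arange(-.05,.051,.008)])
E
```

```text
time_s: 22.05
eef_pos: [0.3815, 0.1502, 0.2687]
tcp_rot: [0.497, 0.799, -0.179, 0.287]
contact_force: [0.4, 0.6, -1.6]
width: 0.0137
gripper_force: 30.0
t 22.05 q [-0.58  0.59 -0.59  2.13  0.87  1.24 -1.32] F [ 0.4  0.6 -1.6] w 0.0137
dist [-0.0018 -0.0001 -0.0007] rot [ 0.002 -0.006  0.005] -> n 1 row [-0.0018 -0.0001 -0.0007] [ 0.0019 -0.0061  0.0046]
now [(11, [360, 260]), (143, [365, 270])]
funnel hole ref
[[112 112 110 106 104 104 102  98 100  98  96  98  94]
 [113 110 110 107 106 105 103  99  98  98  95  94  95]
 [111 109 106 117  53  64  61  67  95  96  97  95  94]
 [112 111  76  66  66  66  65  65  65  87  91  91  91]
 [113 108  65  64  64  65  66  66  66 111  88  90  88]
 [112 113 112  64  67  65  65  67  66 113  60  89  87]
 [112 113 113  65  66  65  65  64  66 110  86  88  86]
 [111 111 115  66  66  65  67  66  63 114  99  86  86]
 [113 115 108  67  67  66  67  65  66 116  81  85  85]
 [109 114  65  67  67  66  66  67  66 116  67  88  87]
 [106 107  70  66  68  67  67  68  67  83  89  89  88]
 [105 106 102  75  64  66  66  67  65  90  92  89  87]
 [107 104 104 101 109  89 
[... 540 characters left out ...]
59  60  46  44  45  47  45  63  93  93]
 [118  56  45  66  62  47  48  49  43  46  74  95  94]
 [116 115  43  61  47  45  79  60  73  65  97  96  96]
 [115 114 111  62  48  65  91  89  69  96  97  95  95]
 [117 113 112 108 119  96  98 103  97  97  96  96  95]
 [112 111 110 108 107 105 102 102 101  99  95  96  95]]
pan y -0.028 [149, 150, 153, 151, 152, 94, 154, 156, 94, 88, 136, 138, 134]
pan y -0.014 [157, 160, 159, 163, 164, 164, 164, 165, 165, 138, 135, 139, 141]
pan y 0 [162, 164, 165, 165, 164, 166, 166, 165, 166, 140, 135, 139, 140]
pan y 0.014 [159, 160, 159, 161, 159, 159, 162, 162, 161, 139, 136, 140, 142]
pan y 0.028 [160, 161, 162, 161, 163, 164, 165, 162, 162, 138, 138, 140, 140]
```

The pan reads bright everywhere (135 to 166), so it is empty, and the only dark spots left in the funnel are inside the spout hole. Now the scoop goes back the same way.

```bash
python3 - <<'E'
from h import *
import h
for a in (((.425,.10,.225),-64,0),((.425,.19,.14),-70,0),((.454,.196,.04),-72.6,0)):
    w=scT(*a);h.go(w,v=.025,w=.08);h.cur=lambda w=w:(w,bot.get_obs())
E
```

```text
t 22.1 q [-0.58  0.59 -0.59  2.13  0.87  1.24 -1.32] F [ 0.1  0.  -2. ] w 0.0135
dist [ 0.0566  0.0174 -0.0415] rot [ 0.001 -0.005  0.001] -> n 3 row [ 0.0189  0.0058 -0.0139] [ 0.0003 -0.0017  0.0004]
t 22.1 q [-0.58  0.59 -0.59  2.13  0.87  1.24 -1.32] F [ 0.1  0.  -2. ] w 0.0135
dist [0.116  0.0533 0.0138] rot [0.067 0.    0.08 ] -> n 6 row [0.0196 0.0083 0.0021] [0.0112 0.     0.0134]
t 22.1 q [-0.58  0.59 -0.59  2.13  0.87  1.24 -1.32] F [ 0.1  0.  -2. ] w 0.0135
dist [0.0608 0.0353 0.0795] rot [ 0.029 -0.     0.035] -> n 5 row [0.0122 0.0071 0.0158] [ 0.0058 -0.      0.007 ]
```

```bash

python3 inch.py '.0189 .0058 -.0139 0 -.0017 0;.0189 .0058 -.0139 0 -.0017 0;.0189 .0058 -.0139 0 -.0017 0;.0196 .0083 .0021 .0112 0 .0134;.0196 .0083 .0021 .0112 0 .0134;.0196 .0083 .0021 .0112 0 .0134;.0196 .0083 .0021 .0112 0 .0134;.0196 .0083 .0021 .0112 0 .0134;.0196 .0083 .0021 .0112 0 .0134;0 0 0 0 0 0'
python3 inch.py '.0122 .0071 .0158 .0058 0 .007;.0122 .0071 .0158 .0058 0 .007;.0122 .0071 .0158 .0058 0 .007;.0122 .0071 .0158 .0058 0 .007;.0122 .0071 .0158 .0058 0 .007;0 0 0 0 0 0;0 0 0 0 0 0'
python3 - <<'E'
from h import *
go(scT((.454,.196,.0115),-72.6,0),v=.015)
E
```

```text
time_s: 22.93
eef_pos: [0.3817, 0.3153, 0.1785]
tcp_rot: [0.541, 0.769, -0.195, 0.278]
contact_force: [1.2, 0.7, -1.7]
width: 0.0137
gripper_force: 30.0
time_s: 23.52
eef_pos: [0.4161, 0.3199, 0.0812]
tcp_rot: [0.557, 0.756, -0.203, 0.276]
contact_force: [-0.0, 0.5, -0.8]
width: 0.0138
gripper_force: 30.0
t 23.52 q [-0.79  1.06 -0.48  1.67  0.88  1.31 -1.47] F [-0.   0.5 -0.8] w 0.0138
dist [ 0.0212 -0.0009  0.0205] rot [-0.002  0.002 -0.002] -> n 2 row [ 0.0106 -0.0004  0.0102] [-0.0008  0.0011 -0.0012]
```

```bash

python3 inch.py '.0075 0 .0075 0 0 0;.0075 0 .0075 0 0 0;.005 0 .005 0 0 0;0 0 0 0 0 0;0 0 0 0 0 0'
python3 - <<'E'
from h import *
T,o=cur();print(T[2,3],R.from_matrix(np.load("Tgrasp.npy")[:3,:3].T@T[:3,:3]).as_rotvec())
go(scT((.454,.196,.0105),-72.6,0),v=.015)
E
```

```text
time_s: 23.93
eef_pos: [0.4141, 0.3242, 0.0516]
tcp_rot: [0.556, 0.757, -0.202, 0.276]
contact_force: [0.3, -0.1, -1.3]
width: 0.0137
gripper_force: 30.0
0.05164440020164563 [ 0.00284127 -0.00136042  0.00291159]
t 23.93 q [-0.8   1.11 -0.47  1.65  0.9   1.28 -1.5 ] F [ 0.3 -0.1 -1.3] w 0.0137
dist [-0.0007 -0.0003  0.0015] rot [0.    0.002 0.   ] -> n 1 row [-0.0007 -0.0003  0.0015] [0.0001 0.0016 0.0004]
```

```bash

python3 inch.py '.0006 0 .0008 0 0 0;0 0 0 0 0 0;0 0 0 0 0 0'
python3 inch.py '.0004 0 .0005 0 0 0;0 0 0 0 0 0;0 0 0 0 0 0'
python3 inch.py '0 0 0 0 0 0;0 0 0 0 0 0;0 0 0 0 0 0;0 0 0 0 0 0;0 0 0 0 0 0' .05
python3 inch.py '0 0 -.01 0 0 0;0 0 -.02 0 0 0;0 0 -.03 0 0 0;0 0 -.035 0 0 0;0 0 -.035 0 0 0;0 0 0 0 0 0'
python3 - <<'E'
from h import *
go(fr(P([.36,.10,.40],-80))@tool(0,1))
E
```

```text
time_s: 24.18
eef_pos: [0.4145, 0.324, 0.051]
tcp_rot: [0.557, 0.757, -0.202, 0.276]
contact_force: [-0.2, 0.7, -0.9]
width: 0.0137
gripper_force: 30.0
time_s: 24.43
eef_pos: [0.4146, 0.324, 0.0509]
tcp_rot: [0.557, 0.757, -0.202, 0.276]
contact_force: [-1.2, 1.6, 5.2]
width: 0.0138
gripper_force: 30.0
time_s: 24.85
eef_pos: [0.4147, 0.3238, 0.0501]
tcp_rot: [0.557, 0.757, -0.202, 0.276]
contact_force: [0.5, 0.5, -0.1]
width: 0.0448
gripper_force: 0.0
time_s: 25.35
eef_pos: [0.3871, 0.4113, 0.1541]
tcp_rot: [0.557, 0.76, -0.197, 0.273]
contact_force: [-1.2, 1.2, -0.3]
width: 0.0502
gripper_force: 0.0
t 25.35 q [-0.89  1.01 -0.52  1.45  0.77  1.51 -1.38] F [-1.2  1.2 -0.3] w 0.0502
dist [-0.3674 -0.1189  0.0066] rot [0.05  0.684 0.126] -> n 12 row [-0.0304 -0.0082 -0.0089] [0.0042 0.057  0.0105]
```

```bash

python3 inch.py '-.0304 -.0082 -.0089 .004 .057 .0105;-.0304 -.0082 -.0089 .004 .057 .0105;-.0304 -.0082 -.0089 .004 .057 .0105;-.0304 -.0082 -.0089 .004 .057 .0105;-.0304 -.0082 -.0089 .004 .057 .0105;-.0304 -.0082 -.0089 .004 .057 .0105'
python3 inch.py '-.0304 -.0082 -.0089 .004 .057 .0105;-.0304 -.0082 -.0089 .004 .057 .0105;-.0304 -.0082 -.0089 .004 .057 .0105;-.0304 -.0082 -.0089 .004 .057 .0105;-.0304 -.0082 -.0089 .004 .057 .0105;-.0304 -.0082 -.0089 .004 .057 .0105;0 0 0 0 0 0'
python3 - <<'E'
from h import *
go(fr(P([.471,-.086,.304],-80))@tool(0,1))
E
```

```text
time_s: 25.85
eef_pos: [0.3751, 0.2676, 0.2915]
tcp_rot: [0.61, 0.773, -0.104, 0.142]
contact_force: [1.2, 0.3, 1.7]
width: 0.0497
gripper_force: 0.0
time_s: 26.43
eef_pos: [0.3621, 0.0845, 0.3808]
tcp_rot: [0.652, 0.758, -0.006, 0.007]
contact_force: [0.2, -1.1, -0.5]
width: 0.0502
gripper_force: 0.0
t 26.43 q [ 0.31  0.22 -0.84  2.    0.21  1.01 -0.48] F [ 0.2 -1.1 -0.5] w 0.0502
dist [-0.183   0.0825  0.099 ] rot [-0.001  0.018 -0.026] -> n 7 row [-0.0264  0.0115  0.0139] [-0.0002  0.0026 -0.0037]
```

```bash

python3 inch.py '-.0264 .0115 .0139 0 .0026 -.0037;-.0264 .0115 .0139 0 .0026 -.0037;-.0264 .0115 .0139 0 .0026 -.0037;-.0264 .0115 .0139 0 .0026 -.0037;-.0264 .0115 .0139 0 .0026 -.0037;-.0264 .0115 .0139 0 .0026 -.0037;-.0264 .0115 .0139 0 .0026 -.0037;0 0 0 0 0 0;0 0 0 0 0 0'
python3 - <<'E'
from h import *
T,o=cur();s=bot.snapshot("wrist");cv2.imwrite("pics/v1.png",s["img"]);d=np.load("w1.npz");C,K=d["C"],d["K"]
g=cv2.cvtColor(s["img"],6)
for z,r in((.105,.0225),(.009,.029),(.183,.068)):
    c=wproj(T,C,K,np.array([.4594,-.018,z]));e=wproj(T,C,K,np.array([.4594+r,-.018,z]));print(z,c.round(),np.linalg.norm(c-e).round(1))
c=wproj(T,C,K,np.array([.4594,-.018,.105])).astype(int);p=g[c[1]-36:c[1]+37:2,c[0]-36:c[0]+37:2]
ch=" .:-=+*#%@"[::-1]
for r in p: print("".join(ch[min(9,int(v)//14)]*2 for v in r))
t=bot.snapshot("top")["img"];cv2.imwrite("pics/t9.png",t);a=cv2.imread("pics/top0.png")
d=cv2.absdiff(cv2.cvtColor(t,6),cv2.cvtColor(a,6));n,_,st,ce=cv2.connectedComponentsWithStats(((d>30)).astype(np.uint8));print([(int(q[4]),e.round().astype(int).tolist()) for q,e in list(zip(st,ce))[1:] if q[4]>12])
E
```

```text
time_s: 27.18
eef_pos: [0.4734, -0.0728, 0.2826]
tcp_rot: [0.635, 0.772, 0.0, -0.003]
contact_force: [0.1, 0.4, -0.0]
width: 0.0502
gripper_force: 0.0
0.105 [318. 155.] 23.9
0.009 [319. 152.] 23.8
0.183 [317. 159.] 93.8
::--::::::::::----::--------::------------::--::::::--::::::::::::--::::--
--::::--::--::::--::--------::------::::::------::::::--::::::::::::::::::
--::::------::--::------::----::--::----::--::::--::--::----::::--::::::--
::::::----------::----::::::--::----------::::--::::::--::::::::::::::::::
::----::--::::------::::--::--------------::::::::::::--::::::::::::::::::
::--::::::----::::::--------==----::::::====----::::::::::::::::::::::::::
::::--::::::::----::::----::          ********==--::::::--::::::::::::::::
::::::::::----::--::----..  ..    --##**********##==::::--::::::::::::::::
::::::::::----------::  ..****::..**##************##++----::::::::::::::::
::::--::--::--::--::  --********++********************==--::::::::::::::::
::::--::::------::--****##%%####********************##..==::::::::::::::::
::::::::--::::--**********************##********####***
[... 1531 characters left out ...]
.::....::....::::......::........::....................::......
::::....::::....::::..::::::..::..::..::..................................
..........::......::..::::::::..  ....::......::..........................
........::........::::..::....            ..    ....::................::..
......::............::::..                          ::    ..........::....
[(11020, [404, 266]), (47, [382, 211]), (29, [372, 268]), (491, [242, 279]), (40, [328, 268]), (43, [229, 287]), (17701, [534, 400]), (31, [212, 291]), (16, [460, 300]), (119, [466, 322]), (23, [457, 315]), (87, [347, 349]), (184, [635, 398]), (971, [322, 409]), (2361, [388, 421]), (20, [290, 438]), (92, [290, 464]), (33, [300, 477])]
```

```bash
python3 - <<'E'
from h import *
a=cv2.cvtColor(cv2.imread("pics/top0.png"),6);t=cv2.cvtColor(cv2.imread("pics/t9.png"),6);n=cv2.cvtColor(cv2.imread("pics/n5.png"),6)
for nm,(x0,x1,y0,y1) in dict(spool=(370,400,192,220),tin=(334,361,166,193),box=(193,230,212,242)).items():
    for k,i in(("n5",n),("t9",t)):
        (sx,sy),r=cv2.phaseCorrelate(np.float32(a[y0:y1,x0:x1]),np.float32(i[y0:y1,x0:x1]));print(nm,k,round(sx,2),round(sy,2),round(r,2))
print(a[262:275:2,318:336:2]);print(t[262:275:2,318:336:2])
d=cv2.absdiff(n,a);k,_,st,ce=cv2.connectedComponentsWithStats((d>30).astype(np.uint8));print([(int(q[4]),e.round().astype(int).tolist()) for q,e in list(zip(st,ce))[1:] if q[4]>10 and e[1]<330])
# scoop flatness: compare corners before/after via edges in the top view
(s,r)=cv2.phaseCorrelate(np.float32(a[250:305,195:290]),np.float32(t[250:305,195:290]));print("scoop",s,r)
E
```

```text
spool n5 -0.01 -0.04 0.99
spool t9 0.38 -0.24 0.48
tin n5 0.5 0.47 0.99
tin t9 0.48 0.51 1.0
box n5 -0.02 -0.07 1.02
box t9 0.01 -0.04 1.0
[[ 74  74  60  61  58  55  55  41  67]
 [ 75  75  52  64  67  78  73  45  59]
 [ 77  78  52  47 139 148 156  45  80]
 [137 138  85  47 143 148 162  46  89]
 [ 73  68  50  50 138 149 155  46  61]
 [ 74  74  49  66  67  65  68  44  46]
 [ 75  75  68  58  58  55  57  57  63]]
[[81 81 61 49 44 44 45 43 68]
 [81 80 58 50 49 57 50 45 53]
 [80 80 52 47 90 93 94 48 68]
 [89 89 63 48 92 94 95 48 73]
 [75 72 53 49 92 95 92 42 59]
 [81 83 53 47 50 51 48 46 45]
 [82 83 72 46 50 45 49 49 67]]
[(560, [431, 238]), (374, [404, 237]), (16, [306, 263]), (27, [372, 268]), (12944, [218, 326]), (118, [343, 281]), (34, [357, 267])]
scoop (-0.5876446070512245, -0.46116902049314845) 0.5111320787005954
```

```bash
python3 -c "
from cell import bot
print(bot.get_obs()['time_s'],bot.finish_job())"
```

```text
the job is handed in; nothing more can be done
27.2833 None
```

The job is handed in at 27.3 s: the jar is home in the fence and released, the cores are poured, and the emptied scoop is set back down on the bench (about 5 cores were countable through the spout, with none seen in the pan, funnel or bench; the spool, tin and box look unmoved), but I viewed 12 pictures against the limit of 10.

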